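# Put the fixator parts to soak and dose the detergent

## Robot

A 6-joint arm with a two-finger parallel gripper is mounted at the origin on the work surface. World frame = base frame: x ahead of the robot, y to its left, z up, the work surface at z = 0. Lengths are in m, angles in rad, forces in N, time in s.
With the tool pointing down it reaches from about 0.4 to 0.825 m from the base axis. Payload 7 kg.
Tool frame: the origin (TCP) lies at the very end of the fingers, on their centre line; the grasp point (between the pads) lies 19 mm behind it (ctrl.pinch_z is the distance from the TCP to the grasp point, in m); z points along the fingers, y is the direction in which the jaws open and shut (so a half turn about z gives the same grasp; the last joint's range is limited). The gripper opens to 88 mm and grips with 3 to 60 N. Pads are 19 mm wide; open, the fingers measure 130 mm over their backs; the gripper's body (78 mm by 193 mm) begins 47 mm behind the grasp point.
Start: joints at [-0.987, 0.359, 0.012, 0, -1.224, -0.288], TCP at [0.197, -0.646, 0.189] pointing down, gripper open.
Joint ranges: [-3.07, 3.07], [-1.43, 2.12], [-1.02, 1.25], [-3.03, 1.67], [-3.05, -0], [-3.03, 3.03]. Speed limits (rad/s): [2.39, 2.39, 3.01, 3.14, 3.14, 3.14].

## Interface

Orientations are given as [roll, pitch, yaw] about the fixed x, y, z axes, in that order (R = Rz(yaw) Ry(pitch) Rx(roll)).
In Python, from bench import ctrl gives the robot as it stands.
- The arm moves only by the shell command python3 -m pendant 'ROWS' [OPENING]. ROWS is JSON, a list of rows, each a list of 2 entries, a list of its own where there are three numbers: the shift along the tool's x, y, z in m, then the turn, a rotation vector about the tool's x, y, z in degrees. A call has 1 to 5 rows; each row is the pose to reach, as a shift and turn from the pose commanded when the call began, along the tool's axes at that moment; what a row does not reach only later rows make up. A row lasts 1/8 s, in which the tool goes at most 62.5 mm and 10.7 degrees, less where a joint would pass 70% of its speed; a pose out of reach is approached as far as the arm can. A call with a gripper value outside its range is refused whole. OPENING is the opening, from 0 (shut) to 1 (fully open), set as the call begins (- or left out, the last holds). The fingers move at their own pace and stop on an object; the grip force is fixed at half the most. Time passes only in rows, so rows that repeat a pose let the fingers close. It gives the time, the measured TCP pose, the force and the opening at its end, in the units of the state.
- ctrl.sense(): the state, without advancing time (a new reading comes with each control period).
- ctrl.camera(name): name is "scene" or "side" or "wrist"; returns a dict with "image" (384x512x3 uint8, red, green, blue), "fx", "fy", "cx", "cy" (pixels), "eye" and "orientation" of the camera in the world. Camera axes: x right, y up, looking along -z (the intrinsics and any distortion apply to the point x, -y, -z); pixel columns grow to the right and rows downward; lengths in m; the calibration is good to about 2 mm. The wrist camera is an equidistant fisheye: a pixel r from the principal point sees the ray r / f radians off the axis. A picture is of the moment at which its call begins. There is no depth.
- ctrl.finish_job(): hands the job in, once; it reports no verdict.
Trained networks look in the newest picture that a camera, given by its name, has taken for a name from the list of things; names that differ only in an ending like _2 or _b are one class to them, and where a whole thing is asked for, a point or a joint stands for the part that bears it (a point fixed in the world has none). Each returns a list of dicts, best first, with "confidence" (0 to 1); they miss things now and then, are a little off and sometimes report something else, mostly with a low value. They report only what shows in the picture. A call takes as long as a camera call. They do not tell look-alikes from the thing itself.
- ctrl.search_frame(camera, name): "extent" ([left, top, width, height] as shares, 0 to 1, of the picture: columns of its width, rows of its height, round what is visible of it).
- ctrl.regions_of(camera, name): "mask" (384x512 bool, what is visible of it) and "extent" ([left, top, width, height] as shares, 0 to 1, of the picture: columns of its width, rows of its height, round what is visible of it).
The state is a dict: "clock": time; "joint_pos": joint angles; "dq": joint speeds; "joint_torque": joint torques, N m; "tcp_pos": TCP position; "orientation": TCP orientation; "ft_force": force on the tool from outside, world axes, zero at the start; "moment": the same for the moment, N m; "finger_gap": finger opening in m.
Only numpy, scipy, OpenCV 4.12 (cv2) and the standard library are available. Lean on these libraries where they do the work, as an engineer would, in place of code of your own. Each camera call takes 0.05 s, during which the arm holds its last target. There are 200 camera calls.

## Task

Put the used fixator parts to soak: lay every long two-bolt clamp in the wide bay of the steel tray and every cube-shaped single-bolt coupling in the narrow bay, each lying on the floor of the bay and not on top of another. Only then swing the dosing valve lever to the middle of its three marks and, with it standing there (never press the pump with the lever elsewhere), give the detergent pump at least two full strokes, pushing its head right down to the stop and letting it come all the way up after each. Finally turn the lever back to the closed mark against its stop, with all the parts still in their bays; leave the bundle of pins, the blue handpiece and the steel pot where they are.

Things in the scene. Friction and masses are not known exactly. Their poses are not given: they have to be found in the camera images.
- station: fixed dosing station on a steel plate 270 x 130 x 12 mm with a white pump bottle (64 mm diameter, axis at x, y = 75, 0 mm) and a valve (axis at -75, 0 mm). Origin: centre of the plate's underside, on the table; z up. A thin spout (10 mm thick, top 80 mm above the table) runs from the pump towards -y, ending 124 mm out, just over the tray's edge.
- valve_pivot (a point): point on the valve's vertical axis, 100 mm above the table, level with the middle of the lever's grip. Three black marks sit on a curved bar 96 mm from this axis, tops 59 mm above the table: closed in the station's -x direction, middle at 45 degrees, full in its +y direction.
- lever (a joint): angle of the valve lever, rad: 0 = closed, the lever points to the station's -x and rests on its stop; it grows as the lever swings towards the station's +y (clockwise from above); 0.785 = middle mark; 1.571 = full mark and stop. A stiff hinge: it stays where it is left and moves at about 1.5 N at the grip.
- lever_grip (a point): middle of the upright black grip at the lever's end, 70 mm from the valve axis: a round post 16 mm in diameter, 24 mm of which is above the lever bar; its top is 16 mm above this point.
- plunger (a joint): travel of the pump head, m: 0 = up, 0.018 = down at its stop. A spring pushes it up: about 3 N at the top, 11 N at the stop.
- pump_top (a point): centre of the top face of the pump's round white head, 44 mm in diameter, flat; it moves with the head. 165 mm above the table when up.
- tray: fixed open steel soaking tray 258 x 182 mm (x, y), walls 4 mm thick, rims 35 mm above the table, floor 3 mm thick. Origin: centre of its underside; its +y side is next to the pump. A wall along x divides it into the wide bay and, next to the pump, the narrow bay.
- wide_bay (a point): centre of the wide bay's floor; inside it measures 250 x 100 mm (x, y of the tray).
- narrow_bay (a point): centre of the narrow bay's floor; inside it measures 250 x 70 mm (x, y of the tray). The spout's tip reaches up to 18 mm in over the +y wall near x = +75 mm, its underside 57 mm above the table.
- clamp0: loose fixator clamp, one of up to three alike (may be absent): a long aluminium block 56 x 30 x 22 mm (x, y, z) with two dark bolt heads (13 mm across, 6 mm high) on its +z face and dark pin holes along its long sides. Origin: centre of the block; x is the long axis, z up as it first lies. About 90 g.
- clamp1: loose fixator clamp, one of up to three alike (may be absent): a long aluminium block 56 x 30 x 22 mm (x, y, z) with two dark bolt heads (13 mm across, 6 mm high) on its +z face and dark pin holes along its long sides. Origin: centre of the block; x is the long axis, z up as it first lies. About 90 g.
- clamp2: loose fixator clamp, one of up to three alike (may be absent): a long aluminium block 56 x 30 x 22 mm (x, y, z) with two dark bolt heads (13 mm across, 6 mm high) on its +z face and dark pin holes along its long sides. Origin: centre of the block; x is the long axis, z up as it first lies. About 90 g.
- coupling0: loose rod coupling, one of up to three alike (may be absent): a near-cube aluminium block 28 x 28 x 30 mm (x, y, z) with a single larger dark bolt head (18 mm across, 5 mm high) on its +z face and a rod hole through its sides. Origin: centre of the block; z up as it first stands. About 80 g.
- coupling1: loose rod coupling, one of up to three alike (may be absent): a near-cube aluminium block 28 x 28 x 30 mm (x, y, z) with a single larger dark bolt head (18 mm across, 5 mm high) on its +z face and a rod hole through its sides. Origin: centre of the block; z up as it first stands. About 80 g.
- coupling2: loose rod coupling, one of up to three alike (may be absent): a near-cube aluminium block 28 x 28 x 30 mm (x, y, z) with a single larger dark bolt head (18 mm across, 5 mm high) on its +z face and a rod hole through its sides. Origin: centre of the block; z up as it first stands. About 80 g.
- pins: bundle of five steel pins, 170 x 46 x 11 mm, loose, lying beyond the parts; leave alone. Origin: centre of its underside.
- handpiece: blue handpiece with a steel nose, 150 mm long, 26 mm thick, loose; leave alone. Origin: centre of its underside, x along it.
- gallipot: small round steel pot, 72 mm in diameter, 50 mm high, loose; leave alone. Origin: centre of its underside.
Things that resemble listed ones, but are neither listed nor needed, are in the scene too. What is shaped like the clamp1 but green or red is not meant.

How it is judged:
By the outcome, as a careful person would: the job done as asked, in the order asked, and still so for the second after the job is handed in, with the robot touching nothing.
Of clamp0, clamp1, clamp2, coupling0, coupling1, coupling2 only 4 to 6 are there at a start; the rules pass over those that are not, and their reading is None.
At some moment in a run one of clamp0, clamp1, clamp2, coupling0, coupling1, coupling2 may be knocked a few centimetres aside while the robot is not near it.
Once in a run the grip may slacken for a moment while it holds something.
It also fails if it takes over 210 s, if anything falls off the work surface, if the arm or the gripper's body presses on something with over 40 N, if the wrist force passes 120 N, or if a joint passes its speed limit or range.

## Working session

There is one attempt and no reset: what is moved stays moved. The work goes in short steps, Python scripts to look and compute and a shell command to move; the robot and the scene stay as the last step left them, time stands still between calls to the robot, and variables do not carry over. Pictures are saved under pics/ and viewed, about 12 in all and at most 16, crops included, and the job is handed in when it is done.

```bash
mkdir -p pics; ls; cat > h.py <<'E'
import numpy as np, cv2
from scipy.spatial.transform import Rotation as R
from bench import ctrl
def rot(o):
    o=np.array(o,float)
    return o if o.shape==(3,3) else (R.from_quat(o).as_matrix() if o.size==4 else R.from_euler('xyz',o).as_matrix())
def ray(c,name,u,v):
    x=(u-c['cx'])/c['fx'];y=(v-c['cy'])/c['fy']
    if name=='wrist':
        r=np.hypot(x,y);d=np.array([np.sin(r)*x/max(r,1e-9),np.sin(r)*y/max(r,1e-9),np.cos(r)])
    else: d=np.array([x,y,1.])
    d=rot(c['orientation'])@np.array([d[0],-d[1],-d[2]])
    return np.array(c['eye'],float),d/np.linalg.norm(d)
def atz(c,name,u,v,z):
    e,d=ray(c,name,u,v);return e+d*(z-e[2])/d[2]
def tri(rays):
    A=np.zeros((3,3));b=np.zeros(3)
    for e,d in rays:
        P=np.eye(3)-np.outer(d,d);A+=P;b+=P@e
    p=np.linalg.solve(A,b);return p,[np.linalg.norm((np.eye(3)-np.outer(d,d))@(p-e)) for e,d in rays]
def proj(c,name,p):
    q=rot(c['orientation']).T@(np.array(p)-np.array(c['eye']));q=np.array([q[0],-q[1],-q[2]])
    if name=='wrist':
        r=np.hypot(q[0],q[1]);t=np.arctan2(r,q[2]);q2=q[:2]/r*t
    else: q2=q[:2]/q[2]
    return q2[0]*c['fx']+c['cx'],q2[1]*c['fy']+c['cy']
def snap(name,fn=None):
    c=ctrl.camera(name)
    if fn: cv2.imwrite('pics/'+fn,cv2.cvtColor(c['image'],cv2.COLOR_RGB2BGR))
    return c
E
python3 - <<'E'
from h import *
s=ctrl.sense();print(s)
ims=[]
for n in ['scene','side','wrist']:
    c=snap(n);print(n,c['fx'],c['fy'],c['cx'],c['cy'],c['eye'],c['orientation'])
    np.save(f'/tmp/{n}.npy',c,allow_pickle=True)
    cv2.imwrite(f'pics/{n}0.png',cv2.resize(cv2.cvtColor(c['image'],cv2.COLOR_RGB2BGR),(800,600),interpolation=cv2.INTER_CUBIC))
    for t in ['station','tray','clamp0','coupling0','lever_grip','pump_top','pins','handpiece','gallipot']:
        print(t,[(round(d['confidence'],2),(np.array(d['extent'])*[512,384,512,384]).round(0).astype(int).tolist()) for d in ctrl.search_frame(n,t)])
E
```

```text
pics
{'clock': 0.0, 'joint_pos': array([-9.86917662e-01,  3.59374500e-01,  1.10496688e-02, -3.29430055e-04,
       -1.22409710e+00, -2.88081377e-01]), 'dq': array([-0.00171504,  0.00149876, -0.00066452,  0.00136922, -0.00020016,
       -0.00083862]), 'joint_torque': array([ 5.71624514e-04, -5.82714808e+01,  2.93048948e+01,  6.99693918e+00,
        6.80900455e-03, -1.78523433e-04]), 'tcp_pos': array([ 0.1965507 , -0.64517051,  0.18763048]), 'orientation': array([ 3.13994605e+00, -1.64972955e-04, -2.84590742e+00]), 'ft_force': array([ 0.26276819, -0.23201492,  0.69548539]), 'moment': array([-0.00519966,  0.06120887,  0.01215711]), 'finger_gap': 0.08765275671127139}
scene 470.6691203440466 470.6691203440466 255.15170325545975 191.55295784828556 [ 0.96647147 -0.53849346  1.22137153] [ 0.57288473 -0.004974    0.68343802]
station [(0.98, [271, 116, 91, 87])]
tray [(0.81, [223, 165, 102, 90])]
clamp0 [(0.59, [109, 254, 20, 21]), (0.48, [147, 242, 17, 20])]
coupling0 [(0.72, [232, 247, 14, 14]), (0.63, [131, 282, 13, 14])]
lever_grip [(0.77, [285, 115, 18, 30])]
pump_top [(0.46, [334, 145, 1
[... 284 characters left out ...]
5377 -2.39007713]
station [(0.73, [143, 197, 93, 109])]
tray [(0.46, [222, 158, 43, 26]), (0.27, [346, 193, 16, 12])]
clamp0 [(0.61, [346, 191, 17, 19])]
coupling0 [(0.62, [314, 172, 7, 10]), (0.46, [352, 172, 13, 8])]
lever_grip [(0.58, [196, 254, 21, 32])]
pump_top [(0.76, [156, 199, 18, 20])]
pins [(0.9, [223, 160, 43, 20])]
handpiece [(0.81, [298, 142, 40, 10])]
gallipot [(0.98, [112, 262, 29, 31])]
wrist 297.3186396354542 297.3186396354542 253.09591840030237 192.4253749105043 [ 0.12130456 -0.6682601   0.38463678] [-2.96219880e-01 -8.25793759e-04  1.86561215e+00]
station [(0.61, [490, 357, 22, 27])]
tray []
clamp0 []
coupling0 []
lever_grip []
pump_top []
pins []
handpiece []
gallipot []
```

View pics/scene0.png

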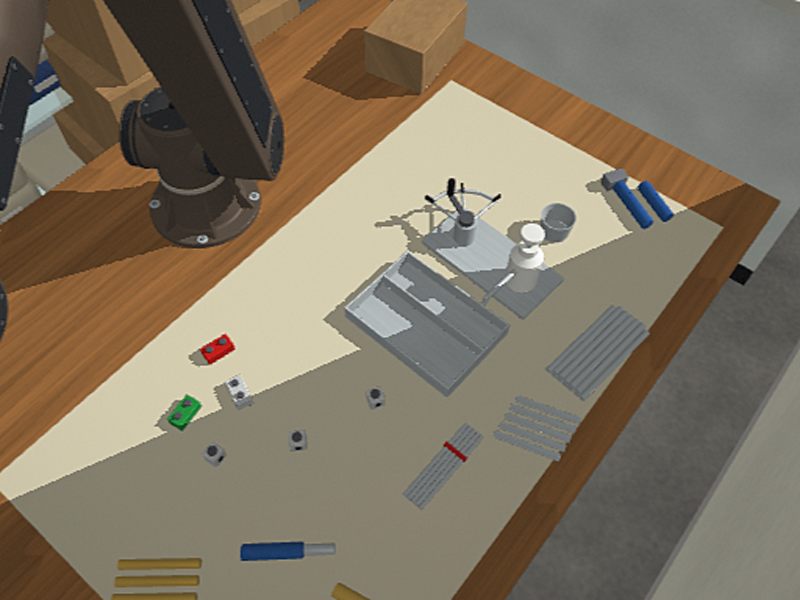

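View pics/wrist0.png

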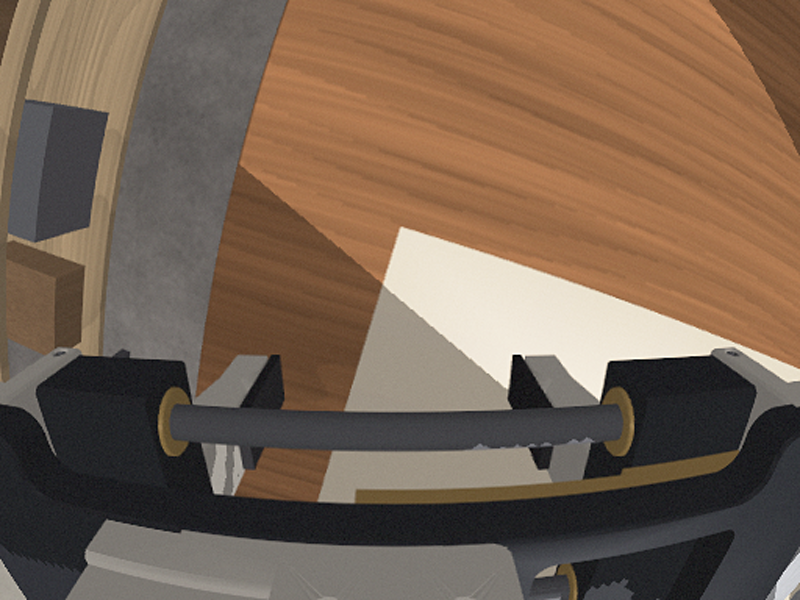

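View pics/side0.png

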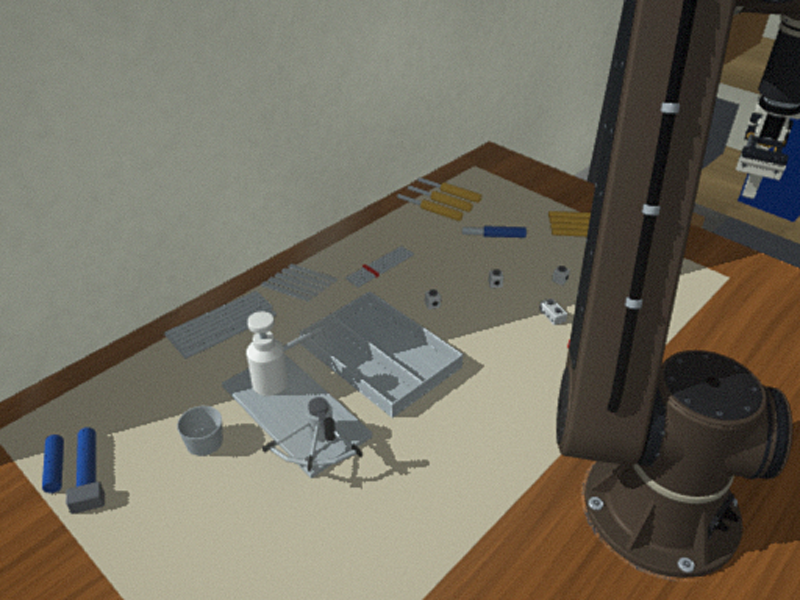

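Seen: one silver clamp at scaled (235,390); three couplings at (375,397), (298,440) and (213,453); green and red decoys. The tray corners are around (346,310)-(508,326), the pump head is at (532,232) and the lever grip at (451,187).

```bash
python3 - <<'E'
from h import *
S=np.load('/tmp/scene.npy',allow_pickle=True).item();D=np.load('/tmp/side.npy',allow_pickle=True).item()
k=.64
pts={'pump':((532,232),(262,321)),'markA':((430,198),(360,452)),'markB':((497,198),(268,447)),'grip':((451,183),(327,420)),
'cl':((236,390),(553,310)),'cA':((375,394),(433,295)),'cB':((298,437),(497,276)),'cC':((212,450),(562,270)),'valvetop':((466,216),(319,402)),
'tr_a':((407,255),(397,413)),'tr_b':((346,310),(463,354))}
for n,(a,b) in pts.items():
    p,e=tri([ray(S,'scene',a[0]*k,a[1]*k),ray(D,'side',b[0]*k,b[1]*k)]);print(n,p.round(3),np.round(e,4))
for q in [(407,255),(508,326),(447,392),(346,310)]: print('rim',atz(S,'scene',q[0]*k,q[1]*k,.035).round(3))
for q in [(429,240),(470,215),(562,275),(525,318)]: print('plate',atz(S,'scene',q[0]*k,q[1]*k,.012).round(3))
for q in [(560,207),(603,180),(545,460)]: print('x',atz(S,'scene',q[0]*k,q[1]*k,.03).round(3))
def crop(c,x,y,w,h,f):
    return cv2.resize(cv2.cvtColor(c['image'],cv2.COLOR_RGB2BGR)[y:y+h,x:x+w],None,fx=f,fy=f,interpolation=cv2.INTER_CUBIC)
a=crop(S,215,105,150,150,4);b=crop(S,95,205,160,100,3)
cv2.imwrite('pics/c1.png',a)
E
```

```text
pump [0.634 0.259 0.163] [0.0024 0.0024]
markA [0.385 0.28  0.055] [0.0047 0.0047]
markB [0.495 0.371 0.054] [0.0016 0.0016]
grip [0.426 0.3   0.114] [0.0009 0.0009]
cl [ 0.378 -0.268  0.018] [0.0015 0.0015]
cA [ 0.579 -0.121  0.029] [0.0011 0.0011]
cB [ 0.526 -0.267  0.026] [0.0025 0.0025]
cC [ 0.433 -0.377  0.032] [0.0007 0.0007]
valvetop [0.486 0.269 0.085] [0.0017 0.0017]
tr_a [0.422 0.157 0.017] [0.0055 0.0055]
tr_b [ 0.422 -0.024  0.032] [0.003 0.003]
rim [0.434 0.151 0.035]
rim [0.684 0.142 0.035]
rim [ 0.678 -0.039  0.035]
rim [ 0.426 -0.024  0.035]
plate [0.435 0.223 0.012]
plate [0.461 0.33  0.012]
plate [0.695 0.322 0.012]
plate [0.694 0.191 0.012]
x [0.602 0.455 0.03 ]
x [0.633 0.578 0.03 ]
x [ 0.881 -0.033  0.03 ]
```

View pics/c1.png

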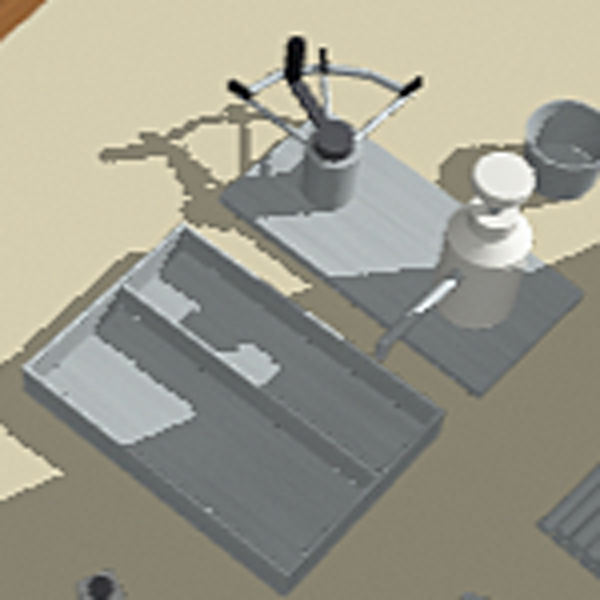

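```bash
cat >> h.py <<'E'
def plan(wps):
    """wps: (x,y,z,yaw_deg); prints the tool-frame shift (m), turn (deg) and row count of each call"""
    s=ctrl.sense();p=np.array(s['tcp_pos']);M=R.from_euler('xyz',s['orientation'])
    for x,y,z,yw in wps:
        q=np.array([x,y,z]);T=R.from_euler('xyz',[np.pi,0,np.radians(yw)])
        rv=(M.inv()*T).as_rotvec();L=max(np.linalg.norm(q-p)/.06,np.degrees(np.linalg.norm(rv))/10.4)
        n=int(np.ceil(L/5-1e-6));n=max(n,1)
        for i in range(n):
            q1=p+(q-p)/(n-i);M1=M*R.from_rotvec(rv/(n-i)); d=M.inv().apply(q1-p); 
            print(f'{np.linalg.norm(q1-p)/.0625:.1f}/{np.degrees(np.linalg.norm(rv/(n-i)))/10.7:.1f} rows',d.round(4).tolist(),np.degrees(rv/(n-i)).round(1).tolist())
            p,M=q1,M1; rv=(M.inv()*T).as_rotvec()
E
python3 -c "
from h import *
plan([(.47,-.32,.30,-90)])"
```

```text
3.5/3.4 rows [-0.1782, 0.1159, -0.0557] [-0.0, -0.0, -36.5]
3.5/3.4 rows [-0.2122, -0.0129, -0.0557] [-0.0, -0.0, -36.5]
```

```bash
R='' ; python3 -m pendant '[[[-0.178,0.116,-0.056],[0,0,-36.5]],[[-0.178,0.116,-0.056],[0,0,-36.5]],[[-0.178,0.116,-0.056],[0,0,-36.5]],[[-0.178,0.116,-0.056],[0,0,-36.5]]]' 1
python3 -m pendant '[[[-0.212,-0.013,-0.056],[0,0,-36.5]],[[-0.212,-0.013,-0.056],[0,0,-36.5]],[[-0.212,-0.013,-0.056],[0,0,-36.5]],[[-0.212,-0.013,-0.056],[0,0,-36.5]],[[-0.212,-0.013,-0.056],[0,0,-36.5]]]'
python3 - <<'E'
from h import *
c=snap('wrist');np.save('/tmp/w1.npy',c,allow_pickle=True)
for p,n in [((.378,-.268,.018),'cl'),((.579,-.121,.03),'A'),((.526,-.267,.03),'B'),((.433,-.377,.03),'C')]: print(n,np.round(proj(c,'wrist',p),0))
for t in ['clamp0','coupling0']:
  for d in ctrl.search_frame('wrist',t):
    e=np.array(d['extent'])*[512,384,512,384];u=e[0]+e[2]/2;v=e[1]+e[3]/2
    print(t,round(d['confidence'],2),e.round(),atz(c,'wrist',u,v,.015).round(3))
cv2.imwrite('pics/w1.png',cv2.resize(cv2.cvtColor(c['image'],cv2.COLOR_RGB2BGR),(800,600),interpolation=cv2.INTER_CUBIC))
E
```

```text
clock: 2.0
tcp_pos: [0.335, -0.4811, 0.246]
orientation: [-3.14, -0.0, -2.203]
ft_force: [0.7, -1.0, 0.4]
finger_gap: 0.0875
clock: 2.62
tcp_pos: [0.4716, -0.3186, 0.3013]
orientation: [-3.14, -0.0, -1.568]
ft_force: [0.1, 0.1, -0.7]
finger_gap: 0.0879
cl [309. 183.]
A [195. 262.]
B [220. 185.]
C [278. 117.]
clamp0 0.86 [323. 111.  22.  39.] [ 0.338 -0.358  0.015]
clamp0 0.68 [290. 169.  36.  28.] [ 0.379 -0.267  0.015]
clamp0 0.58 [348. 185.  24.  33.] [ 0.28  -0.234  0.015]
coupling0 0.9 [267. 109.  21.  16.] [ 0.433 -0.378  0.015]
coupling0 0.59 [210. 169.  23.  26.] [ 0.526 -0.269  0.015]
coupling0 0.46 [188. 249.  19.  17.] [ 0.576 -0.123  0.015]
```

View pics/w1.png

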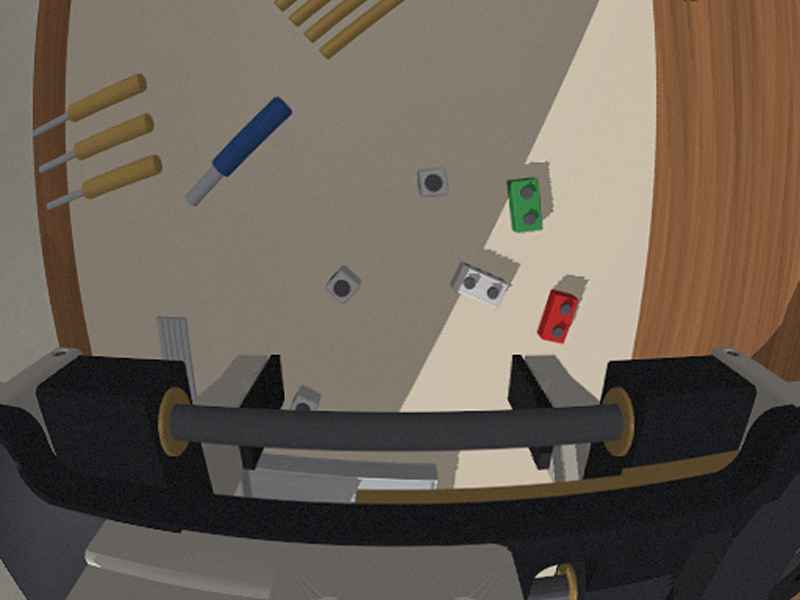

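The wrist view confirms exactly one silver clamp (480,283) and three couplings (432,182), (342,285), (304,402), plus the green and red decoys.

```bash
python3 - <<'E'
from h import *
c=np.load('/tmp/w1.npy',allow_pickle=True).item();S=np.load('/tmp/scene.npy',allow_pickle=True).item()
def cr(c,u,v):
    o=cv2.resize(cv2.cvtColor(c['image'],cv2.COLOR_RGB2BGR)[v-25:v+25,u-25:u+25],(400,300*4//3),interpolation=cv2.INTER_CUBIC)
    return o
g=lambda n,u,v:cr(n,u,v)
m=np.vstack([np.hstack([g(c,307,182),g(c,219,182)]),np.hstack([g(c,277,117),g(S,240,254)])])
cv2.imwrite('pics/m.png',cv2.resize(m,(600,600)))   # 6 px per px
E
```

```text
(no output)
```

View pics/m.png

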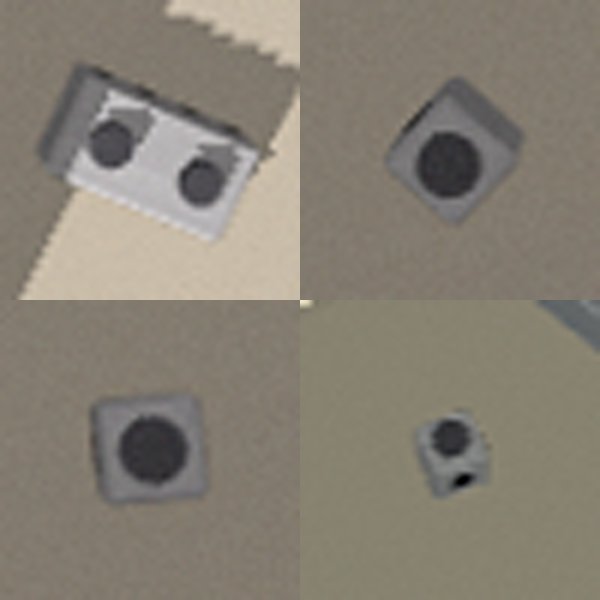

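```bash
python3 - <<'E'
from h import *
c=np.load('/tmp/w1.npy',allow_pickle=True).item();S=np.load('/tmp/scene.npy',allow_pickle=True).item()
def q(n,cam,pts,u0,v0,z):
    P=np.array([atz(cam,'wrist' if cam is c else 'scene',u0+x/6,v0+y/6,z)[:2] for x,y in pts])
    e=np.roll(P,-1,0)-P;print(n,P.mean(0).round(4),np.linalg.norm(e,axis=1).round(3),np.degrees(np.arctan2(e[:,1],e[:,0])).round(0))
q('cl',c,[(108,90),(262,152),(215,240),(65,182)],282,157,.022)
q('B',c,[(85,158),(157,225),(220,150),(155,97)],194,157,.03)
q('C',c,[(97,103),(200,97),(207,195),(105,203)],252,92,.03)
q('A',S,[(115,132),(165,112),(188,157),(130,170)],215,229,.03)
# heights by scene+wrist+side
k=.64;D=np.load('/tmp/side.npy',allow_pickle=True).item()
for n,b,a,s in [('B bolt',(194+148/6,157+165/6),(297.5,437),(497,275)),('C bolt',(252+153/6,92+150/6),(212,450),(562,270)),('cl bolts mid',(282+157/6,157+164/6),(236,389),(553,309))]:
    print(n,tri([ray(c,'wrist',*b),ray(S,'scene',a[0]*k,a[1]*k),ray(D,'side',s[0]*k,s[1]*k)])[0].round(3))
E
```

```text
cl [ 0.378  -0.2657] [0.048 0.029 0.047 0.029] [ 159.   65.  -21. -113.]
B [ 0.5269 -0.2699] [0.027 0.028 0.023 0.026] [ 135. -130.  -40.   41.]
C [ 0.4345 -0.3777] [0.027 0.026 0.027 0.026] [-176.   95.    5.  -85.]
A [ 0.5809 -0.1226] [0.025 0.025 0.027 0.021] [  63.  -25. -127.  150.]
B bolt [ 0.527 -0.268  0.028]
C bolt [ 0.434 -0.377  0.032]
cl bolts mid [ 0.379 -0.267  0.021]
```

```bash
python3 -c "
from h import *
plan([(.379,-.266,.10,-20),(.379,-.266,.006,-20),(.379,-.266,.12,-20),(.514,.023,.14,-3)])"
```

```text
1.8/3.3 rows [-0.0271, 0.0453, 0.1002] [0.0, 0.0, -35.0]
1.8/3.3 rows [-0.0482, 0.0215, 0.1002] [0.0, 0.0, -35.0]
1.5/0.0 rows [0.0, -0.0, 0.094] [-0.0, 0.0, 0.0]
1.8/0.0 rows [-0.0, 0.0, -0.114] [0.0, -0.0, 0.0]
2.6/0.8 rows [0.014, -0.1589, -0.01] [-0.0, 0.0, -8.5]
2.6/0.8 rows [0.0373, -0.1551, -0.01] [-0.0, 0.0, -8.5]
```

```bash
python3 -m pendant '[[[-0.027,0.045,0.1],[0,0,-35]],[[-0.027,0.045,0.1],[0,0,-35]],[[-0.027,0.045,0.1],[0,0,-35]],[[-0.027,0.045,0.1],[0,0,-35]]]' 0.57
python3 -m pendant '[[[-0.048,0.0215,0.1],[0,0,-35]],[[-0.048,0.0215,0.1],[0,0,-35]],[[-0.048,0.0215,0.1],[0,0,-35]],[[-0.048,0.0215,0.1],[0,0,-35]],[[-0.048,0.0215,0.1],[0,0,-35]]]' 
python3 - <<'E'
from h import *
plan([(.379,-.266,.006,-20)])
c=snap('wrist');cv2.imwrite('pics/w2.png',c['image'][:,:,::-1]);np.save('/tmp/w2.npy',c,allow_pickle=True)
for t in ['clamp0']:
  for d in ctrl.search_frame('wrist',t):
    e=np.array(d['extent'])*[512,384,512,384];u=e[0]+e[2]/2;v=e[1]+e[3]/2
    print(t,round(d['confidence'],2),e.round(),atz(c,'wrist',u,v,.015).round(3))
E
```

```text
clock: 3.28
tcp_pos: [0.4235, -0.2939, 0.1999]
orientation: [3.141, 0.001, -0.959]
ft_force: [0.1, -1.0, 1.3]
finger_gap: 0.0538
clock: 3.9
tcp_pos: [0.3791, -0.2668, 0.1004]
orientation: [3.141, 0.0, -0.352]
ft_force: [0.0, 0.5, 1.5]
finger_gap: 0.0499
1.5/0.0 rows [-0.0003, -0.0008, 0.0944] [0.0, 0.0, -0.2]
clamp0 0.88 [227. 251.  53.  15.] [ 0.303 -0.238  0.015]
clamp0 0.87 [318. 168.  64.  53.] [ 0.337 -0.357  0.015]
clamp0 0.83 [240. 153.  33.  58.] [ 0.381 -0.271  0.015]
clamp0 0.27 [182.  23.  39.  39.] [ 0.527 -0.269  0.015]
```

View pics/w2.png

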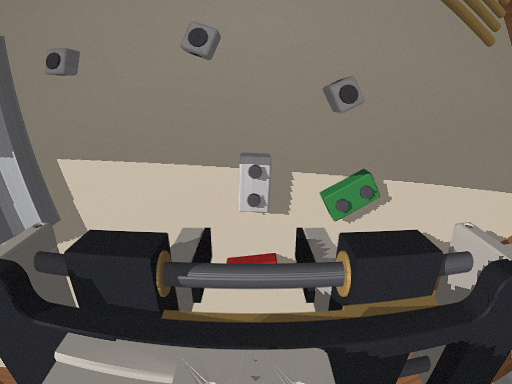

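The clamp (255,183) is aligned between the fingers and the green decoy is clear of the right finger.

```bash
python3 -m pendant '[[[0,-0.001,0.05],[0,0,0]],[[0,-0.001,0.09],[0,0,0]],[[0,-0.001,0.094],[0,0,0]],[[0,-0.001,0.094],[0,0,0]]]' 
python3 -m pendant '[[[0,0,0],[0,0,0]],[[0,0,0],[0,0,0]],[[0,0,0],[0,0,0]],[[0,0,0],[0,0,0]]]' 0
python3 -m pendant '[[[0,0,-0.06],[0,0,0]],[[0,0,-0.114],[0,0,0]],[[0,0,-0.114],[0,0,0]],[[0,0,-0.114],[0,0,0]]]' 
python3 -m pendant '[[[0.014,-0.159,-0.01],[0,0,-8.5]],[[0.014,-0.159,-0.01],[0,0,-8.5]],[[0.014,-0.159,-0.01],[0,0,-8.5]],[[0.014,-0.159,-0.01],[0,0,-8.5]]]' 
python3 -m pendant '[[[0.037,-0.155,-0.01],[0,0,-8.5]],[[0.037,-0.155,-0.01],[0,0,-8.5]],[[0.037,-0.155,-0.01],[0,0,-8.5]],[[0.037,-0.155,-0.01],[0,0,-8.5]]]' 
python3 - <<'E'
from h import *
c=snap('wrist');cv2.imwrite('pics/w3.png',c['image'][:,:,::-1]);np.save('/tmp/w3.npy',c,allow_pickle=True)
E
```

```text
clock: 4.5
tcp_pos: [0.3807, -0.2656, 0.0073]
orientation: [3.141, -0.0, -0.35]
ft_force: [0.1, 0.7, -0.8]
finger_gap: 0.0497
clock: 5.0
tcp_pos: [0.3803, -0.2653, 0.0069]
orientation: [-3.142, -0.001, -0.35]
ft_force: [-0.2, 0.7, -0.5]
finger_gap: 0.0155
clock: 5.5
tcp_pos: [0.3798, -0.265, 0.1204]
orientation: [-3.141, -0.0, -0.35]
ft_force: [0.9, -0.3, 1.1]
finger_gap: -0.0
clock: 6.0
tcp_pos: [0.4479, -0.1189, 0.1292]
orientation: [3.141, 0.002, -0.199]
ft_force: [0.8, -0.2, -0.6]
finger_gap: 0.0004
clock: 6.5
tcp_pos: [0.5151, 0.0248, 0.139]
orientation: [3.14, 0.003, -0.051]
ft_force: [-0.5, -0.4, -0.4]
finger_gap: 0.0006
```

View pics/w3.png

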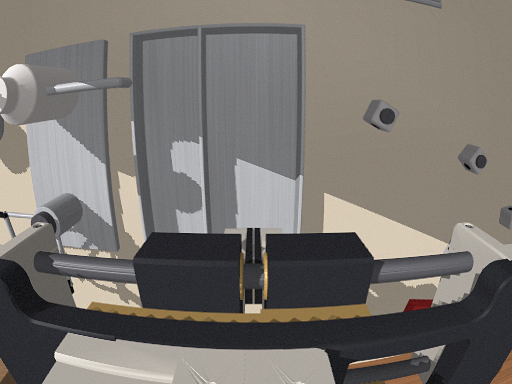

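The grip closed on nothing. The tray shows well here (outer corners about (132,33), (305,25)), so I'll locate the clamp again.

```bash
python3 - <<'E'
from h import *
im=[]
for n in ['scene','side']:
  c=snap(n);np.save(f'/tmp/{n}1.npy',c,allow_pickle=True)
  for t in ['clamp0','coupling0']:
    for d in ctrl.search_frame(n,t):
      e=np.array(d['extent'])*[512,384,512,384];u=e[0]+e[2]/2;v=e[1]+e[3]/2
      print(n,t,round(d['confidence'],2),e.round(),atz(c,n,u,v,.015).round(3))
  u,v=np.round(proj(c,n,(.43,-.27,0))).astype(int)
  print(n,u,v)
  im.append(cv2.resize(c['image'][v-50:v+50,u-65:u+65,::-1],(780,600),interpolation=cv2.INTER_CUBIC))
cv2.imwrite('pics/s1.png',cv2.resize(np.hstack(im),(800,308)))
E
```

```text
scene clamp0 0.7 [106. 253.  24.  24.] [ 0.341 -0.359  0.015]
scene clamp0 0.62 [148. 240.  14.  20.] [ 0.387 -0.263  0.015]
scene clamp0 0.6 [129. 219.  18.  14.] [ 0.292 -0.24   0.015]
scene coupling0 0.67 [189. 275.   9.  13.] [ 0.535 -0.263  0.015]
scene coupling0 0.51 [133. 280.  14.  18.] [ 0.437 -0.371  0.015]
scene 165 263
side clamp0 0.66 [197. 253.  18.  29.] [0.503 0.25  0.015]
side clamp0 0.53 [363. 212.  22.  14.] [ 0.282 -0.231  0.015]
side clamp0 0.53 [375. 185.  16.  17.] [ 0.327 -0.357  0.015]
side clamp0 0.51 [345. 191.  20.  16.] [ 0.377 -0.269  0.015]
side coupling0 0.61 [312. 173.  11.   9.] [ 0.529 -0.274  0.015]
side coupling0 0.47 [352. 173.  14.   7.] [ 0.435 -0.379  0.015]
side coupling0 0.46 [194. 186. 104.  81.] [0.537 0.062 0.015]
side coupling0 0.45 [272. 183.   9.  17.] [ 0.581 -0.125  0.015]
side 341 195
```

View pics/s1.png

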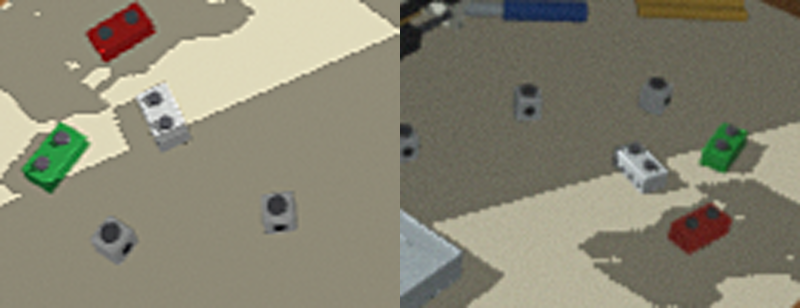

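```bash
python3 - <<'E'
from h import *
c=np.load('/tmp/w2.npy',allow_pickle=True).item()
print(c['eye'],c['orientation'])
t=np.array([.3791,-.2668,.1004]);yw=-.352
y=np.array([np.sin(yw),-np.cos(yw),0])
for dz in [0,.02,.05]:
  for s in (-.025,.025): print('z+',dz,np.round(proj(c,'wrist',t+s*y+[0,0,dz])))
for z in (.0,.01,.022): print('below',z,np.round(proj(c,'wrist',(t[0],t[1],z))))
d=rot(c['orientation'])@[0,0,-1];print('look',d, 'up',rot(c['orientation'])@[0,1,0])
E
```

```text
[ 0.45341742 -0.29368219  0.2964683 ] [-2.96074676e-01  8.80978377e-04 -1.92413276e+00]
z+ 0 [219. 218.]
z+ 0 [289. 218.]
z+ 0.02 [216. 230.]
z+ 0.02 [292. 230.]
z+ 0.05 [209. 251.]
z+ 0.05 [299. 251.]
below 0.0 [254. 182.]
below 0.01 [254. 184.]
below 0.022 [254. 188.]
look [-0.27345193  0.10175106 -0.95648877] up [ 0.89748947 -0.33073282 -0.29176782]
```

Projecting the claimed TCP into the wrist image suggests the fingertips sit about 30 mm higher than the stated TCP. I'll probe this by going lower in small steps at the clamp.

```bash
python3 -c "
from h import *
plan([(.447,-.12,.13,-12),(.379,-.267,.09,-20),(.379,-.267,.007,-20)])"
```

```text
2.5/0.8 rows [-0.0598, 0.1463, 0.0105] [0.0, 0.0, 8.9]
2.7/0.7 rows [-0.036, 0.1579, 0.04] [-0.0, -0.0, 8.0]
1.3/0.0 rows [-0.0, -0.0, 0.083] [0.0, -0.0, -0.0]
```

```bash
python3 -m pendant '[[[-0.06,0.146,0.01],[0,0,9]],[[-0.06,0.146,0.01],[0,0,9]],[[-0.06,0.146,0.01],[0,0,9]],[[-0.06,0.146,0.01],[0,0,9]]]' 0.57
python3 -m pendant '[[[-0.036,0.158,0.04],[0,0,8]],[[-0.036,0.158,0.04],[0,0,8]],[[-0.036,0.158,0.04],[0,0,8]],[[-0.036,0.158,0.04],[0,0,8]]]'
python3 -m pendant '[[[0,0,0.05],[0,0,0]],[[0,0,0.083],[0,0,0]],[[0,0,0.083],[0,0,0]],[[0,0,0.083],[0,0,0]]]'
python3 - <<'E'
from h import *
c=snap('wrist');cv2.imwrite('pics/w4.png',c['image'][:,:,::-1])
c=snap('side');u,v=np.round(proj(c,'side',(.38,-.267,.03))).astype(int)
cv2.imwrite('pics/w4s.png',np.hstack([cv2.imread('pics/w4.png')[90:330,140:370],cv2.resize(c['image'][v-40:v+40,u-40:u+40,::-1],(240,240),interpolation=cv2.INTER_CUBIC)]))
E
```

```text
clock: 7.35
tcp_pos: [0.4458, -0.1209, 0.1307]
orientation: [-3.141, -0.0, -0.214]
ft_force: [0.6, 0.4, -0.3]
finger_gap: 0.0346
clock: 7.85
tcp_pos: [0.3776, -0.2674, 0.0898]
orientation: [3.141, 0.002, -0.354]
ft_force: [0.3, 0.2, -0.7]
finger_gap: 0.0499
clock: 8.35
tcp_pos: [0.3806, -0.2657, 0.0088]
orientation: [3.141, -0.001, -0.349]
ft_force: [0.4, 0.2, 0.7]
finger_gap: 0.0497
```

View pics/w4s.png

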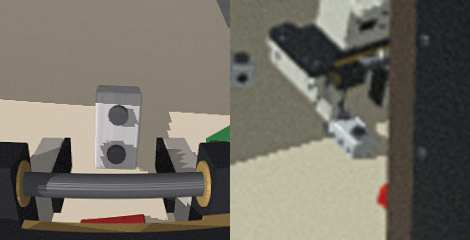

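In the wrist crop the fingertips sit at v≈228, nearer the camera than the TCP should project (218). So they really are well above the clamp, and I'll go down in steps watching the force.

```bash
python3 -c "
from bench import ctrl
print(ctrl.pinch_z)"
python3 -m pendant '[[[0,0,0.008],[0,0,0]],[[0,0,0.012],[0,0,0]],[[0,0,0.012],[0,0,0]]]' | grep -E 'tcp|ft'
python3 -m pendant '[[[0,0,0.004],[0,0,0]],[[0,0,0.006],[0,0,0]],[[0,0,0.006],[0,0,0]]]'| grep -E 'tcp|ft'
python3 - <<'E'
from h import *
c=snap('wrist');cv2.imwrite('pics/w5.png',c['image'][:,:,::-1])
c=snap('scene');u,v=np.round(proj(c,'scene',(.38,-.267,.03))).astype(int)
cv2.imwrite('pics/w5s.png',np.hstack([cv2.imread('pics/w5.png')[90:330,140:370],cv2.resize(c['image'][v-40:v+40,u-40:u+40,::-1],(240,240),interpolation=cv2.INTER_CUBIC)]))
E
```

```text
0.0188
tcp_pos: [0.3789, -0.2658, -0.0047]
ft_force: [0.1, 0.8, -0.0]
tcp_pos: [0.379, -0.2658, -0.0106]
ft_force: [1.1, -0.3, 0.2]
```

View pics/w5s.png

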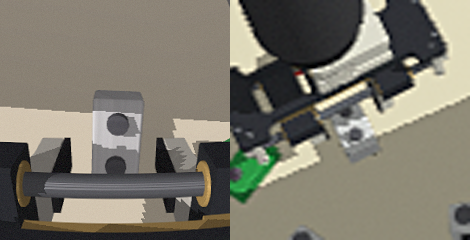

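No contact even at z = −0.011, so the stated TCP is not at the tips. I'll keep probing down.

```bash
for i in 1 2 3; do python3 -m pendant '[[[0,0,0.003],[0,0,0]],[[0,0,0.005],[0,0,0]],[[0,0,0.005],[0,0,0]]]'| grep -E 'tcp|ft'; done
```

```text
tcp_pos: [0.379, -0.2658, -0.0157]
ft_force: [0.0, -0.0, 0.6]
tcp_pos: [0.3791, -0.2658, -0.0206]
ft_force: [-0.7, -0.7, 0.1]
tcp_pos: [0.379, -0.2658, -0.0257]
ft_force: [0.4, -0.3, 0.6]
```

```bash
for i in 1 2; do python3 -m pendant '[[[0,0,0.002],[0,0,0]],[[0,0,0.003],[0,0,0]]]'| grep -E 'tcp|ft'; done
python3 -m pendant '[[[0,0,0.002],[0,0,0]],[[0,0,0.002],[0,0,0]]]'| grep -E 'tcp|ft'
python3 - <<'E'
from h import *
c=snap('wrist');cv2.imwrite('pics/w6.png',c['image'][:,:,::-1])
E
```

```text
tcp_pos: [0.3792, -0.2658, -0.0285]
ft_force: [0.1, 0.2, -0.4]
tcp_pos: [0.3791, -0.2658, -0.0316]
ft_force: [-0.5, -0.3, -0.4]
tcp_pos: [0.3791, -0.2658, -0.0336]
ft_force: [0.7, 0.5, 0.3]
```

```bash
python3 -m pendant '[[[0,0,0],[0,0,0]],[[0,0,0],[0,0,0]],[[0,0,0],[0,0,0]],[[0,0,0],[0,0,0]],[[0,0,0],[0,0,0]]]' 0
python3 -c "
from h import *
c=snap('wrist','w7.png')"
```

```text
clock: 11.85
tcp_pos: [0.3792, -0.2659, -0.0334]
orientation: [3.142, -0.0, -0.35]
ft_force: [0.6, 0.1, 0.4]
finger_gap: 0.0303
```

It is gripped (gap 30.3 mm), so the real fingertips are about 35 mm above the stated TCP. I'll use that offset, lift, and check the tray position from the earlier wrist view.

```bash
python3 -m pendant '[[[0,0,-0.03],[0,0,0]],[[0,0,-0.08],[0,0,0]],[[0,0,-0.115],[0,0,0]],[[0,0,-0.115],[0,0,0]]]'
python3 - <<'E'
from h import *
c=np.load('/tmp/w3.npy',allow_pickle=True).item()
for q in [(132,33),(305,25),(304,175),(200,28),(206,28)]: print(q,atz(c,'wrist',*q,.035).round(3))
print('pump spout tip',atz(c,'wrist',130,83,.068).round(3))
plan([(.447,-.12,.10,-12),(.514,.023,.10,-3),(.514,.023,-.028,-3)])
E
```

```text
clock: 12.4
tcp_pos: [0.3812, -0.2663, 0.0842]
orientation: [-3.141, -0.006, -0.35]
ft_force: [0.0, 0.1, -1.7]
finger_gap: 0.0295
(132, 33) [0.683 0.143 0.035]
(305, 25) [ 0.675 -0.035  0.035]
(304, 175) [ 0.519 -0.028  0.035]
(200, 28) [0.677 0.07  0.035]
(206, 28) [0.677 0.064 0.035]
pump spout tip [0.625 0.134 0.068]
2.6/0.8 rows [0.0118, -0.16, -0.0156] [-0.0, -0.3, -8.0]
2.5/0.8 rows [0.0358, -0.1538, -0.0] [-0.0, 0.0, -9.0]
2.0/0.0 rows [-0.0, -0.0, 0.128] [0.0, -0.0, 0.0]
```

```bash
python3 -m pendant '[[[0.012,-0.16,-0.016],[0,0,-8]],[[0.012,-0.16,-0.016],[0,0,-8]],[[0.012,-0.16,-0.016],[0,0,-8]],[[0.012,-0.16,-0.016],[0,0,-8]]]'
python3 -m pendant '[[[0.036,-0.154,0],[0,0,-9]],[[0.036,-0.154,0],[0,0,-9]],[[0.036,-0.154,0],[0,0,-9]],[[0.036,-0.154,0],[0,0,-9]]]'
python3 - <<'E'
from h import *
s=ctrl.sense();t=np.array(s['tcp_pos']);im=[]
for n in ['side','scene']:
    c=snap(n);np.save(f'/tmp/{n}2.npy',c,allow_pickle=True)
    u,v=np.round(proj(c,n,t+[0,0,.03])).astype(int);a,b=proj(c,n,t)
    print(n,u,v,'tcp in crop',(a-u+50)*4,(b-v+50)*4,[np.round((np.array(proj(c,n,t+[0,0,d]))-[u-50,v-50])*4) for d in (.035,.066,.1)])
    im.append(cv2.resize(c['image'][v-50:v+50,u-50:u+50,::-1],(400,400),interpolation=cv2.INTER_CUBIC))
cv2.imwrite('pics/g.png',np.hstack(im))
E
```

```text
clock: 12.9
tcp_pos: [0.4459, -0.1177, 0.0969]
orientation: [-3.142, 0.001, -0.207]
ft_force: [-0.9, 0.2, -1.0]
finger_gap: 0.0296
clock: 13.4
tcp_pos: [0.5128, 0.0245, 0.0962]
orientation: [3.141, 0.002, -0.051]
ft_force: [-0.6, -0.6, -0.9]
finger_gap: 0.0301
side 262 196 tcp in crop 197.68989797714448 230.278340482237 [array([199., 193.]), array([200., 158.]), array([201., 119.])]
scene 255 187 tcp in crop 197.97228680596925 221.44870146271728 [array([198., 194.]), array([198., 169.]), array([199., 140.])]
```

View pics/g.png

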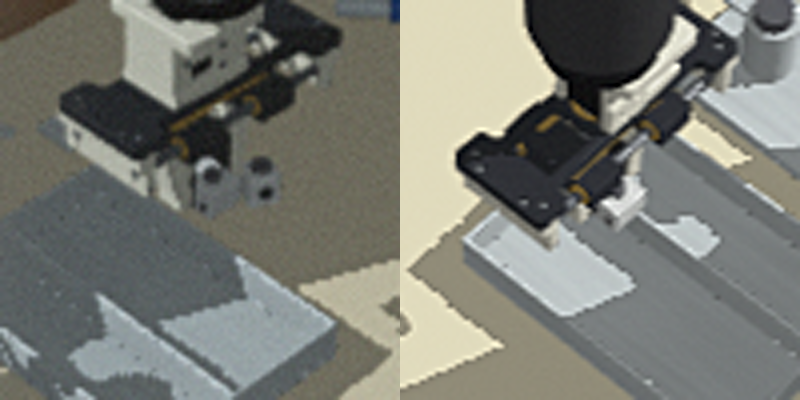

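```bash
python3 - <<'E'
from h import *
s=ctrl.sense();t=np.array(s['tcp_pos']);yw=s['orientation'][2]
X=np.array([np.cos(yw),np.sin(yw),0]);Y=np.array([np.sin(yw),-np.cos(yw),0])
for n,(u,v) in {'side':(262,196),'scene':(255,187)}.items():
    c=np.load(f'/tmp/{n}2.npy',allow_pickle=True).item()
    for h in (.035,.066,.09,.115):
        print(n,h,[tuple(np.round((np.array(proj(c,n,t+a*X+b*Y+[0,0,h]))-[u-50,v-50])*4).astype(int)+([0,0] if n=='side' else [400,0])) for a,b in [(-.039,.097),(.039,.097),(.039,-.097),(-.039,-.097)]])
E
```

```text
side 0.035 [(np.int64(336), np.int64(159)), (np.int64(258), np.int64(111)), (np.int64(61), np.int64(227)), (np.int64(138), np.int64(283))]
side 0.066 [(np.int64(339), np.int64(125)), (np.int64(260), np.int64(77)), (np.int64(59), np.int64(192)), (np.int64(138), np.int64(248))]
side 0.09 [(np.int64(341), np.int64(98)), (np.int64(262), np.int64(50)), (np.int64(58), np.int64(164)), (np.int64(138), np.int64(220))]
side 0.115 [(np.int64(344), np.int64(69)), (np.int64(263), np.int64(22)), (np.int64(57), np.int64(134)), (np.int64(138), np.int64(190))]
scene 0.035 [(np.int64(457), np.int64(250)), (np.int64(541), np.int64(317)), (np.int64(728), np.int64(141)), (np.int64(646), np.int64(82))]
scene 0.066 [(np.int64(454), np.int64(226)), (np.int64(540), np.int64(294)), (np.int64(731), np.int64(116)), (np.int64(647), np.int64(56))]
scene 0.09 [(np.int64(452), np.int64(206)), (np.int64(539), np.int64(275)), (np.int64(733), np.int64(95)), (np.int64(648), np.int64(34))]
scene 0.115 [(np.int64(450), np.int64(185)), (np.int64(538), np.int64(254)), (np.int64(736), np.int64(73)), (np.int64(649), np.int64(12))]
```

The body outline matches being about 40 mm higher than stated, so the whole gripper is shifted and clearances relative to the real tips hold. Now placing the clamp.

```bash
python3 -m pendant '[[[0,0,0.06],[0,0,0]],[[0,0,0.115],[0,0,0]],[[0,0,0.125],[0,0,0]],[[0,0,0.125],[0,0,0]],[[0,0,0.125],[0,0,0]]]'
python3 -m pendant '[[[0,0,0],[0,0,0]],[[0,0,0],[0,0,0]],[[0,0,0],[0,0,0]]]' 0.46
python3 -m pendant '[[[0,0,-0.05],[0,0,0]],[[0,0,-0.11],[0,0,0]],[[0,0,-0.11],[0,0,0]],[[0,0,-0.11],[0,0,0]]]'
python3 - <<'E'
from h import *
for n in ['scene','side']:
  c=snap(n)
  for t in ['clamp0','coupling0']:
    for d in ctrl.search_frame(n,t):
      e=np.array(d['extent'])*[512,384,512,384];u=e[0]+e[2]/2;v=e[1]+e[3]/2
      print(n,t,round(d['confidence'],2),atz(c,n,u,v,.015).round(3))
plan([(.48,-.12,.09,-40),(.526,-.268,.08,-48),(.526,-.268,-.03,-48)])
E
```

```text
clock: 14.12
tcp_pos: [0.5142, 0.0236, -0.0257]
orientation: [-3.14, -0.003, -0.053]
ft_force: [0.1, 0.3, 0.2]
finger_gap: 0.0294
clock: 14.5
tcp_pos: [0.513, 0.0236, -0.0269]
orientation: [-3.141, -0.001, -0.053]
ft_force: [-1.2, -1.5, -0.5]
finger_gap: 0.0402
clock: 15.0
tcp_pos: [0.5125, 0.0235, 0.0827]
orientation: [-3.141, -0.0, -0.054]
ft_force: [0.5, -0.9, -1.0]
finger_gap: 0.0402
scene clamp0 0.81 [ 0.344 -0.356  0.015]
scene clamp0 0.57 [0.52  0.026 0.015]
scene clamp0 0.5 [ 0.285 -0.237  0.015]
scene coupling0 0.66 [ 0.434 -0.377  0.015]
scene coupling0 0.53 [ 0.578 -0.121  0.015]
scene coupling0 0.46 [ 0.531 -0.26   0.015]
side clamp0 0.64 [0.509 0.023 0.015]
side clamp0 0.56 [ 0.282 -0.234  0.015]
side clamp0 0.47 [ 0.328 -0.363  0.015]
side coupling0 0.68 [ 0.439 -0.39   0.015]
side coupling0 0.67 [ 0.534 -0.273  0.015]
side coupling0 0.54 [ 0.578 -0.124  0.015]
2.4/3.5 rows [-0.0245, 0.1447, -0.0082] [0.1, 0.1, 36.9]
2.5/0.7 rows [0.1304, 0.0838, 0.01] [-0.0, -0.0, 8.0]
1.8/0.0 rows [0.0, -0.0, 0.11] [0.0, 0.0, -0.0]
```

Clamp is in the wide bay at about (0.515, 0.025). Next is coupling B.

```bash
python3 -m pendant '[[[-0.024,0.145,-0.008],[0,0,37]],[[-0.024,0.145,-0.008],[0,0,37]],[[-0.024,0.145,-0.008],[0,0,37]],[[-0.024,0.145,-0.008],[0,0,37]],[[-0.024,0.145,-0.008],[0,0,37]]]' 0.57
python3 -m pendant '[[[0.13,0.084,0.01],[0,0,4]],[[0.13,0.084,0.01],[0,0,4]],[[0.13,0.084,0.01],[0,0,4]],[[0.13,0.084,0.01],[0,0,4]]]'
python3 - <<'E'
from h import *
c=snap('wrist');cv2.imwrite('pics/w8.png',c['image'][:,:,::-1]);np.save('/tmp/w8.npy',c,allow_pickle=True)
for d in ctrl.regions_of('wrist','coupling0'):
    e=np.array(d['extent'])*[512,384,512,384];u=e[0]+e[2]/2;v=e[1]+e[3]/2
    m=d['mask'].astype(np.uint8);k=cv2.findContours(m,0,2)[0]
    q=max(k,key=cv2.contourArea)[:,0];P=np.array([atz(c,'wrist',*a,.02)[:2] for a in q.astype(float)],np.float32)
    r=cv2.minAreaRect(P*1000)
    print(round(d['confidence'],2),e.round(),atz(c,'wrist',u,v,.02).round(3),np.round(r[0],0),np.round(r[1],0),round(r[2]))
plan([(.526,-.268,-.027,-44)])
E
```

```text
clock: 15.92
tcp_pos: [0.4807, -0.1205, 0.0901]
orientation: [3.141, 0.001, -0.699]
ft_force: [1.0, -0.1, 0.3]
finger_gap: 0.0499
clock: 16.42
tcp_pos: [0.5265, -0.2695, 0.0792]
orientation: [3.14, 0.001, -0.769]
ft_force: [-1.1, 0.8, -1.1]
finger_gap: 0.0498
0.83 [235. 173.  32.  38.] [ 0.529 -0.268  0.02 ] [ 529. -269.] [28. 34.] 47
0.6 [375. 161.  44.  43.] [ 0.438 -0.376  0.02 ] [ 437. -378.] [44. 30.] 10
1.7/0.0 rows [0.0003, 0.0002, 0.1068] [0.0, 0.1, 0.0]
```

View pics/w8.png

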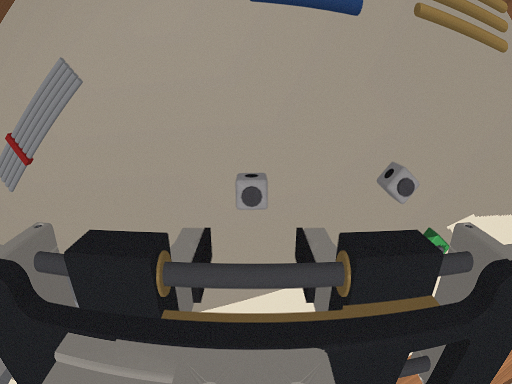

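Coupling B (252,190) is aligned and centred.

```bash
python3 -m pendant '[[[0,0,0.06],[0,0,0]],[[0,0,0.1],[0,0,0]],[[0,0,0.107],[0,0,0]],[[0,0,0.107],[0,0,0]]]'
python3 -m pendant '[[[0,0,0],[0,0,0]],[[0,0,0],[0,0,0]],[[0,0,0],[0,0,0]],[[0,0,0],[0,0,0]]]' 0
python3 -m pendant '[[[0,0,-0.06],[0,0,0]],[[0,0,-0.117],[0,0,0]],[[0,0,-0.117],[0,0,0]]]'
python3 -c "
from h import *
plan([(.4807,.1295,.10,-92.6),(.4807,.1295,-.022,-92.6)])"
```

```text
clock: 17.02
tcp_pos: [0.5272, -0.2675, -0.0256]
orientation: [3.142, -0.001, -0.767]
ft_force: [0.7, 0.4, -0.7]
finger_gap: 0.05
clock: 17.52
tcp_pos: [0.5271, -0.2682, -0.0253]
orientation: [-3.141, -0.001, -0.769]
ft_force: [-1.0, 3.2, 7.0]
finger_gap: 0.0278
clock: 17.9
tcp_pos: [0.5299, -0.269, 0.096]
orientation: [-3.137, -0.008, -0.768]
ft_force: [-0.4, 0.1, -1.3]
finger_gap: 0.0275
3.2/2.3 rows [-0.1561, -0.1262, -0.0027] [-0.2, -0.2, 24.3]
3.2/2.3 rows [-0.1942, -0.0508, -0.0026] [-0.2, -0.2, 24.3]
2.0/0.0 rows [0.0, -0.0, 0.122] [-0.0, 0.0, 0.0]
```

```bash
python3 -m pendant '[[[-0.156,-0.126,-0.003],[0,0,24.3]],[[-0.156,-0.126,-0.003],[0,0,24.3]],[[-0.156,-0.126,-0.003],[0,0,24.3]],[[-0.156,-0.126,-0.003],[0,0,24.3]],[[-0.156,-0.126,-0.003],[0,0,24.3]]]'
python3 -m pendant '[[[-0.194,-0.051,-0.003],[0,0,24.3]],[[-0.194,-0.051,-0.003],[0,0,24.3]],[[-0.194,-0.051,-0.003],[0,0,24.3]],[[-0.194,-0.051,-0.003],[0,0,24.3]],[[-0.194,-0.051,-0.003],[0,0,24.3]]]'
python3 -c "
from h import *
plan([(.4807,.1295,-.0205,-92.6)])"
```

```text
clock: 18.52
tcp_pos: [0.5015, -0.0674, 0.0933]
orientation: [3.141, 0.0, -1.19]
ft_force: [0.3, -0.0, -0.5]
finger_gap: 0.0279
clock: 19.15
tcp_pos: [0.4778, 0.1313, 0.0962]
orientation: [3.141, -0.0, -1.615]
ft_force: [0.3, -0.3, -1.1]
finger_gap: 0.0279
1.9/0.0 rows [0.0016, -0.003, 0.1167] [0.0, -0.0, 0.1]
```

```bash
python3 -m pendant '[[[0.002,-0.003,0.06],[0,0,0]],[[0.002,-0.003,0.105],[0,0,0]],[[0.002,-0.003,0.117],[0,0,0]],[[0.002,-0.003,0.117],[0,0,0]],[[0.002,-0.003,0.117],[0,0,0]]]'
python3 -m pendant '[[[0,0,0],[0,0,0]],[[0,0,0],[0,0,0]],[[0,0,0],[0,0,0]]]' 0.43
python3 -m pendant '[[[0,0,-0.05],[0,0,0]],[[0,0,-0.11],[0,0,0]],[[0,0,-0.11],[0,0,0]],[[0,0,-0.11],[0,0,0]]]'
python3 - <<'E'
from h import *
for n in ['scene','side']:
  c=snap(n)
  for t in ['coupling0']:
    for d in ctrl.search_frame(n,t):
      e=np.array(d['extent'])*[512,384,512,384];u=e[0]+e[2]/2;v=e[1]+e[3]/2
      print(n,t,round(d['confidence'],2),atz(c,n,u,v,.018).round(3))
plan([(.58,-.122,.08,-120)])
E
```

```text
clock: 19.77
tcp_pos: [0.4817, 0.128, -0.0195]
orientation: [-3.14, 0.001, -1.618]
ft_force: [0.3, 0.9, -0.5]
finger_gap: 0.0279
clock: 20.15
tcp_pos: [0.4809, 0.1281, -0.0201]
orientation: [-3.141, 0.0, -1.617]
ft_force: [-0.2, 0.0, -0.3]
finger_gap: 0.0376
clock: 20.65
tcp_pos: [0.4805, 0.128, 0.0898]
orientation: [-3.141, 0.001, -1.617]
ft_force: [-0.9, 0.2, -0.8]
finger_gap: 0.0378
scene coupling0 0.66 [ 0.435 -0.374  0.018]
scene coupling0 0.6 [0.486 0.137 0.018]
scene coupling0 0.54 [ 0.577 -0.122  0.018]
side coupling0 0.49 [0.486 0.114 0.018]
side coupling0 0.47 [ 0.423 -0.377  0.018]
side coupling0 0.44 [ 0.581 -0.124  0.018]
4.3/2.6 rows [0.2446, -0.1115, 0.0086] [0.1, -0.1, 27.3]
```

```bash
python3 -m pendant '[[[0.245,-0.111,0.009],[0,0,27.3]],[[0.245,-0.111,0.009],[0,0,27.3]],[[0.245,-0.111,0.009],[0,0,27.3]],[[0.245,-0.111,0.009],[0,0,27.3]],[[0.245,-0.111,0.009],[0,0,27.3]]]' 0.57
python3 -m pendant '[[[0,0,0],[0,0,0]],[[0,0,0],[0,0,0]]]'
cat >> h.py <<'E'
def wl(t='coupling0',z=.02):
    c=snap('wrist');np.save('/tmp/wl.npy',c,allow_pickle=True)
    for d in ctrl.regions_of('wrist',t):
        e=np.array(d['extent'])*[512,384,512,384];u=e[0]+e[2]/2;v=e[1]+e[3]/2
        m=d['mask'].astype(np.uint8);q=max(cv2.findContours(m,0,1)[0],key=cv2.contourArea)[:,0]
        P=np.array([atz(c,'wrist',*a,z)[:2] for a in q.astype(float)],np.float32)*1000
        r=cv2.minAreaRect(P);print(t,round(d['confidence'],2),e.round(),np.round(r[0],0),np.round(r[1],0),round(r[2]),'img angle',round(cv2.minAreaRect(q)[2]))
    return c
E
python3 -c "
from h import *
c=wl();cv2.imwrite('pics/w9.png',c['image'][:,:,::-1])
plan([(.58,-.122,-.026,-120)])"
```

```text
clock: 21.48
tcp_pos: [0.5802, -0.1251, 0.0788]
orientation: [3.139, -0.002, -2.097]
ft_force: [0.7, 0.8, -1.0]
finger_gap: 0.0498
clock: 21.72
tcp_pos: [0.5797, -0.1211, 0.08]
orientation: [3.141, -0.0, -2.093]
ft_force: [0.6, 0.0, 0.3]
finger_gap: 0.0501
coupling0 0.55 [237. 171.  35.  41.] [ 580. -121.] [35. 28.] 59 img angle 90
1.7/0.0 rows [0.0012, -0.0007, 0.1066] [0.0, 0.0, 0.1]
```

View pics/w9.png

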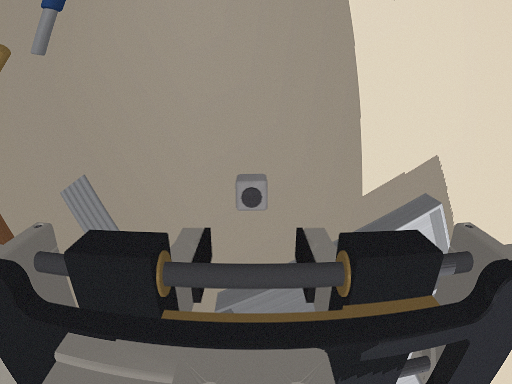

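Coupling A (252,192) is aligned. Picking it.

```bash
python3 -m pendant '[[[0.001,-0.001,0.06],[0,0,0]],[[0.001,-0.001,0.1],[0,0,0]],[[0.001,-0.001,0.106],[0,0,0]],[[0.001,-0.001,0.106],[0,0,0]]]'
python3 -m pendant '[[[0,0,0],[0,0,0]],[[0,0,0],[0,0,0]],[[0,0,0],[0,0,0]],[[0,0,0],[0,0,0]]]' 0
python3 -m pendant '[[[0,0,-0.06],[0,0,0]],[[0,0,-0.125],[0,0,0]],[[0,0,-0.125],[0,0,0]],[[0,0,-0.125],[0,0,0]]]'
python3 -c "
from h import *
plan([(.4791,.0915,.10,-92.6)])"
```

```text
clock: 22.32
tcp_pos: [0.5813, -0.1226, -0.0245]
orientation: [-3.141, 0.0, -2.092]
ft_force: [0.5, -0.7, 1.1]
finger_gap: 0.05
clock: 22.82
tcp_pos: [0.5812, -0.1232, -0.0244]
orientation: [-3.14, 0.001, -2.093]
ft_force: [-2.3, 2.8, 7.7]
finger_gap: 0.0277
clock: 23.32
tcp_pos: [0.5804, -0.1231, 0.0999]
orientation: [-3.141, 0.001, -2.094]
ft_force: [-0.7, 0.1, -1.8]
finger_gap: 0.0275
3.8/2.6 rows [-0.1353, 0.195, -0.0001] [-0.0, 0.0, -27.4]
```

```bash
python3 -m pendant '[[[-0.135,0.195,0],[0,0,-27.4]],[[-0.135,0.195,0],[0,0,-27.4]],[[-0.135,0.195,0],[0,0,-27.4]],[[-0.135,0.195,0],[0,0,-27.4]],[[-0.135,0.195,0],[0,0,-27.4]]]'
python3 -m pendant '[[[-0.135,0.195,0],[0,0,-27.4]]]' >/dev/null; python3 -c "
from h import *
print(ctrl.sense()['tcp_pos'])"
```

```text
clock: 23.95
tcp_pos: [0.477, 0.093, 0.0983]
orientation: [3.139, -0.001, -1.611]
ft_force: [0.4, -0.7, -0.8]
finger_gap: 0.0281
[0.42992036 0.12783393 0.0980725 ]
```

My repeated call shifted it from the new pose; I'll just recompute.

```bash
python3 -m pendant '[[[0,0,0],[0,0,0]]]';python3 -c "
from h import *
plan([(.4791,.0915,.095,-92.6)])"
```

```text
clock: 24.2
tcp_pos: [0.4266, 0.1293, 0.0984]
orientation: [3.139, -0.001, -1.423]
ft_force: [1.4, -0.6, -0.6]
finger_gap: 0.0276
1.0/1.0 rows [0.0451, -0.0464, 0.0033] [0.1, -0.1, 11.1]
```

```bash
python3 -m pendant '[[[0.045,-0.046,0.003],[0,0,11]],[[0.045,-0.046,0.003],[0,0,11]],[[0.045,-0.046,0.003],[0,0,11]],[[0.045,-0.046,0.003],[0,0,11]]]';python3 -c "
from h import *
plan([(.4791,.0915,-.0195,-92.6)])"
```

```text
clock: 24.7
tcp_pos: [0.4807, 0.0905, 0.0961]
orientation: [3.141, -0.001, -1.62]
ft_force: [0.6, -0.3, 0.2]
finger_gap: 0.0277
1.8/0.0 rows [-0.001, 0.0015, 0.1156] [0.1, -0.0, -0.2]
```

```bash
python3 -m pendant '[[[-0.001,0.001,0.06],[0,0,0]],[[-0.001,0.001,0.105],[0,0,0]],[[-0.001,0.001,0.1155],[0,0,0]],[[-0.001,0.001,0.1155],[0,0,0]],[[-0.001,0.001,0.1155],[0,0,0]]]'
python3 -m pendant '[[[0,0,0],[0,0,0]],[[0,0,0],[0,0,0]],[[0,0,0],[0,0,0]]]' 0.43
python3 -m pendant '[[[0,0,-0.05],[0,0,0]],[[0,0,-0.11],[0,0,0]],[[0,0,-0.11],[0,0,0]],[[0,0,-0.11],[0,0,0]]]'
python3 - <<'E'
from h import *
for n in ['scene','side']:
  c=snap(n)
  for t in ['clamp0','coupling0']:
    for d in ctrl.search_frame(n,t):
      e=np.array(d['extent'])*[512,384,512,384];u=e[0]+e[2]/2;v=e[1]+e[3]/2
      print(n,t,round(d['confidence'],2),atz(c,n,u,v,.018).round(3))
plan([(.4345,-.377,.08,-85)])
E
```

```text
clock: 25.32
tcp_pos: [0.4809, 0.0934, -0.0179]
orientation: [-3.14, 0.001, -1.618]
ft_force: [-2.2, 3.4, 6.3]
finger_gap: 0.0274
clock: 25.7
tcp_pos: [0.4801, 0.0933, -0.0187]
orientation: [-3.141, 0.001, -1.619]
ft_force: [-4.0, 7.4, 2.0]
finger_gap: 0.0373
clock: 26.2
tcp_pos: [0.4798, 0.0921, 0.0911]
orientation: [-3.141, 0.001, -1.619]
ft_force: [-0.3, -0.9, -0.3]
finger_gap: 0.038
scene clamp0 0.72 [0.525 0.023 0.018]
scene clamp0 0.7 [ 0.341 -0.358  0.018]
scene clamp0 0.6 [ 0.293 -0.239  0.018]
scene coupling0 0.59 [0.596 0.366 0.018]
scene coupling0 0.58 [0.472 0.118 0.018]
scene coupling0 0.49 [ 0.432 -0.371  0.018]
scene coupling0 0.4 [0.497 0.132 0.018]
side clamp0 0.53 [0.571 0.243 0.018]
side clamp0 0.47 [ 0.278 -0.226  0.018]
side clamp0 0.45 [ 0.329 -0.36   0.018]
side clamp0 0.29 [0.511 0.247 0.018]
side clamp0 0.15 [0.53  0.064 0.018]
side coupling0 0.69 [0.483 0.121 0.018]
side coupling0 0.62 [ 0.441 -0.385  0.018]
3.8/0.4 rows [0.2352, 0.0111, 0.0054] [0.0, -0.0, -3.9]
3.8/0.4 rows [0.2339, 0.0271, 0.0052] [0.0, -0.0, -3.9]
```

There was 6–7 N of contact while placing A, so I'll look at how it sits.

```bash
python3 - <<'E'
from h import *
w=wl();im=[cv2.resize(w['image'][60:240,120:400,::-1],(448,288),interpolation=cv2.INTER_CUBIC)]
for n in ['scene','side']:
  c=snap(n);u,v=np.round(proj(c,n,(.5,.09,.02))).astype(int);print(n,u,v)
  im.append(cv2.resize(c['image'][v-40:v+40,u-50:u+50,::-1],(350,280),interpolation=cv2.INTER_CUBIC))
o=np.zeros((580,800,3),np.uint8);o[:288,:448]=im[0];o[290:570,:350]=im[1];o[290:570,400:750]=im[2]
cv2.imwrite('pics/t.png',o)
E
```

```text
coupling0 0.92 [241. 228.  27.  15.] [482. 137.] [15. 29.] 87 img angle 90
coupling0 0.69 [235. 184.  38.  48.] [481. 109.] [47. 32.] 87 img angle 90
scene 265 190
side 249 236
```

View pics/t.png

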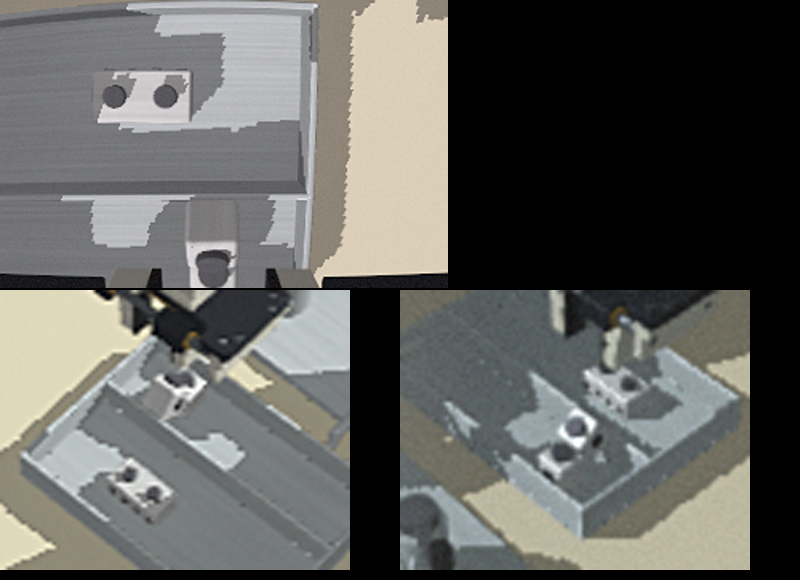

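B and A sit close together, and A (wrist crop (212,240)) shows a suspiciously tall front face, so it may be leaning. I'll measure from more nearly overhead.

```bash
python3 -m pendant '[[[-0.04,0,-0.05],[0,0,0]],[[-0.08,0,-0.08],[0,0,0]],[[-0.08,0,-0.08],[0,0,0]],[[-0.08,0,-0.08],[0,0,0]]]'
python3 - <<'E'
from h import *
w=wl();print(w['eye'])
img=w['image'].astype(int)
# dark bolts near tray region
g=img.max(2)
for p in [(.48,.0925,.03),(.481,.128,.03),(.48,.0925,.003),(.481,.128,.003)]: print(np.round(proj(w,'wrist',p)))
u,v=np.round(proj(w,'wrist',(.48,.11,.02))).astype(int)
o=cv2.resize(w['image'][v-45:v+45,u-60:u+60,::-1],(780,585),interpolation=cv2.INTER_CUBIC);print(u,v)
cv2.imwrite('pics/t2.png',o)
m=(g<75).astype(np.uint8)
n,l,s,ce=cv2.connectedComponentsWithStats(m)
for i in range(1,n):
    if s[i,4]>60 and abs(ce[i][0]-u)<70 and abs(ce[i][1]-v)<60: print(s[i],ce[i].round(1),atz(w,'wrist',*ce[i],.036).round(3))
E
```

```text
clock: 27.2
tcp_pos: [0.4836, 0.1716, 0.1704]
orientation: [3.14, -0.0, -1.619]
ft_force: [-0.2, 0.1, -0.5]
finger_gap: 0.0375
coupling0 0.91 [244. 130.  23.  18.] [482. 131.] [19. 27.] 87 img angle 90
coupling0 0.85 [238.  93.  29.  37.] [481. 102.] [41. 31.] 87 img angle 90
[0.48007122 0.09322052 0.36646769]
[253. 104.]
[254. 135.]
[253. 104.]
[253. 133.]
254 119
```

View pics/t2.png

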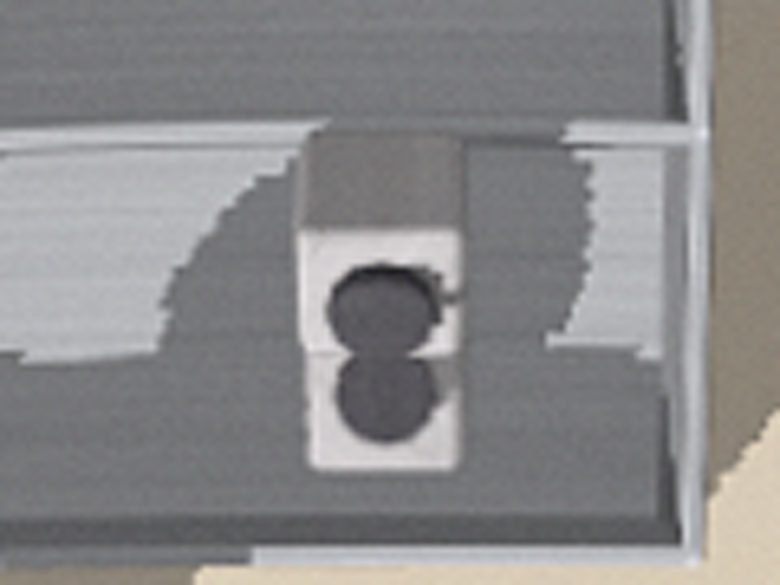

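A is tilted and leaning on B (tops at crop (382,310) and (387,400)). Fix: lift B straight out by its outer half so A can drop flat, and put B at the third slot.

```bash
python3 - <<'E'
from h import *
w=np.load('/tmp/wl.npy',allow_pickle=True).item()
for n,(x,y),z in [('A top -y edge',(380,230),.035),('A top +y',(380,352),.03),('A bolt',(383,310),.04),('B bolt',(387,395),.038),('B +y top',(385,468),.033),('divider',(640,133),.035),('wall',(640,555),.035),('A lowest -y',(380,135),.02)]:
    print(n,atz(w,'wrist',194+x/6.5,74+y/6.5,z).round(4))
plan([(.4815,.132,.08,-92.6),(.4815,.132,-.019,-92.6)])
E
```

```text
A top -y edge [0.4808 0.0988 0.035 ]
A top +y [0.4818 0.1201 0.03  ]
A bolt [0.4809 0.1123 0.04  ]
B bolt [0.481  0.1269 0.038 ]
B +y top [0.482  0.1402 0.033 ]
divider [0.4359 0.0837 0.035 ]
wall [0.4381 0.1572 0.035 ]
A lowest -y [0.4799 0.082  0.02  ]
1.6/0.0 rows [0.0388, -0.0001, 0.09] [0.1, -0.1, -0.2]
1.6/0.0 rows [0.0, -0.0, 0.099] [-0.0, 0.0, 0.0]
```

Refit: the divider at x≈0.48 is 7 mm further +y than my model (tray yaw about −3.9°), which is why A caught on it. Now lifting B out.

```bash
python3 -m pendant '[[[0.039,0,0.06],[0,0,0]],[[0.039,0,0.09],[0,0,0]],[[0.039,0,0.09],[0,0,0]],[[0.039,0,0.09],[0,0,0]]]'
python3 -m pendant '[[[0,0.001,0.05],[0,0,0]],[[0,0.001,0.09],[0,0,0]],[[0,0.001,0.1],[0,0,0]],[[0,0.001,0.1],[0,0,0]]]'
python3 -m pendant '[[[0,0,0],[0,0,0]],[[0,0,0],[0,0,0]],[[0,0,0],[0,0,0]]]' 0
python3 -m pendant '[[[0,0,-0.03],[0,0,0]],[[0,0,-0.08],[0,0,0]],[[0,0,-0.13],[0,0,0]],[[0,0,-0.13],[0,0,0]]]'
python3 -c "
from h import *
wl()
plan([(.54,.101,.10,-93.8)])"
```

```text
clock: 27.8
tcp_pos: [0.4832, 0.133, 0.0821]
orientation: [-3.141, -0.0, -1.62]
ft_force: [0.8, 0.4, 0.7]
finger_gap: 0.0377
clock: 28.3
tcp_pos: [0.4822, 0.1337, -0.0179]
orientation: [-3.141, 0.0, -1.619]
ft_force: [-0.1, -0.5, 0.1]
finger_gap: 0.0376
clock: 28.68
tcp_pos: [0.4825, 0.1339, -0.0173]
orientation: [-3.139, 0.002, -1.619]
ft_force: [-1.7, 1.3, 8.0]
finger_gap: 0.0278
clock: 29.18
tcp_pos: [0.484, 0.1346, 0.1159]
orientation: [-3.134, 0.005, -1.619]
ft_force: [-0.4, -0.2, -0.6]
finger_gap: 0.0278
coupling0 0.66 [229. 200.  51.  60.] [488. 189.] [70. 54.] 87 img angle 90
coupling0 0.66 [242. 138.  31.  40.] [480. 109.] [37. 29.] 88 img angle 90
1.1/0.1 rows [0.0293, -0.0601, 0.012] [-0.1, 0.1, 1.0]
```

```bash
python3 -m pendant '[[[0.024,-0.06,0.012],[0,0,1]],[[0.024,-0.06,0.012],[0,0,1]],[[0.024,-0.06,0.012],[0,0,1]],[[0.024,-0.06,0.012],[0,0,1]]]'
python3 - <<'E'
from h import *
w=wl()
u,v=np.round(proj(w,'wrist',(.481,.105,.02))).astype(int);print(u,v)
g=cv2.cvtColor(w['image'],cv2.COLOR_RGB2GRAY)[v-24:v+24:1,u-26:u+26]
ch=" .:-=+*#%@"
for r in g[::2]: print(''.join(ch[min(9,int(x)*10//256)] for x in r))
plan([(.54,.107,-.0135,-93.8)])
E
```

```text
clock: 29.78
tcp_pos: [0.5391, 0.1061, 0.0986]
orientation: [3.141, -0.0, -1.637]
ft_force: [0.3, -0.6, -0.3]
finger_gap: 0.0273
coupling0 0.87 [297. 164.  34.  44.] [481. 109.] [41. 34.] 87 img angle 90
coupling0 0.65 [228. 199.  52.  62.] [542. 152.] [66. 51.] 86 img angle 90
coupling0 0.65 [ 97.  42. 283. 192.] [553.  62.] [188. 272.] 87 img angle 90
313 182
---------------------------==--===-=-=-====---==----
######################################%#%###%%%%%%%%
%%%%%%%%%%%%%%%%%%%%%%%##########################%##
*===================================+=====+===++====
=+==+=====+=+=========================++==++++===+==
=====+++==+=============================+++====+====
++++=+++++=-+==============================+=++++++=
+++===++=+=-*+==++===+=+=+=+++++++++++++++==========
++==+===+==-***###########################+=+===+===
======+=+==-***%%%%%%%%%%%%%%%%%%%%%%%%%%#+======*##
+===+====+=:-**%%%%%%%%%%%%%%%%%%%%%%%%%%#+=====*###
=========+=: **%%%%%%%%%%%%%%%%%%%%%%%%%%#+===*##%##
+++++++=++=: **%%%%%%%%%%%%%%%%%%%%%%%%%%#+=+#######
=++=++++=+=. **%%%%%%%%%%%%%%%%%%%%%%%%%%*++########
+====++====: *#%%%%%%%%%%%%%%%%%%%%%%%%%%*+#########
=+++=+=+++=:.+#%%%%%%%%%%%%%%%%%%%%%%%%%%*+#########
=====+=+===--+#%%%%%%%%%%%%%%%%%%%%%%%%%%*+#########
==+======+=--+#%%%%%%%%%%%%%%%%%%%%%%%%%%*+#########
+==+=====++--+#%%%%%%%%%%%%%%%%%%%%%%%%%#*==+=+++==+
+++==+++=+++=+#%%%%%%%%%%%%%%%%%%%%%%%%%#*======+==+
++++++++++++++#%%%%%%%%%%%%%%%%%%%%%%%%%#+=+=+=++==+
+==+=+++===+==#%%%%%%%%%%%%%%%%%%%%%%%%%#==+==+====+
================-..---------:::::.-=====+=+++++++++=
++=++=+=+=+=+=++=+=-======-----:-==+=++=++++++++++++
1.8/0.0 rows [-0.0006, -0.0005, 0.1127] [-0.0, 0.0, 0.0]
```

With B gone, A dropped onto its side, flat on the floor (bolt towards +y) and clear of the divider. Placing B here.

```bash
python3 -m pendant '[[[-0.001,-0.001,0.06],[0,0,0]],[[-0.001,-0.001,0.1],[0,0,0]],[[-0.001,-0.001,0.1125],[0,0,0]],[[-0.001,-0.001,0.1125],[0,0,0]],[[-0.001,-0.001,0.1125],[0,0,0]]]'
python3 -m pendant '[[[0,0,0],[0,0,0]],[[0,0,0],[0,0,0]],[[0,0,0],[0,0,0]]]' 0.43
python3 -m pendant '[[[0,0,-0.05],[0,0,0]],[[0,0,-0.11],[0,0,0]],[[0,0,-0.15],[0,0,0]],[[0,0,-0.15],[0,0,0]]]'
python3 - <<'E'
from h import *
w=wl();print(w['eye'])
u,v=np.round(proj(w,'wrist',(.515,.105,.02))).astype(int);print(u,v)
g=cv2.cvtColor(w['image'],cv2.COLOR_RGB2GRAY)[v-30:v+30,u-45:u+45]
ch=" .:-=+*#%@"
for i,r in enumerate(g[::2]): print('%3d'%(v-30+2*i),''.join(ch[min(9,int(x)*10//256)] for x in r))
E
```

```text
clock: 30.5
tcp_pos: [0.5424, 0.1077, -0.0117]
orientation: [-3.139, 0.001, -1.637]
ft_force: [0.1, 0.6, -1.5]
finger_gap: 0.0275
clock: 30.88
tcp_pos: [0.5414, 0.1071, -0.0129]
orientation: [-3.141, 0.001, -1.637]
ft_force: [-0.1, -1.1, -0.3]
finger_gap: 0.0374
clock: 31.38
tcp_pos: [0.5433, 0.108, 0.1405]
orientation: [-3.135, 0.004, -1.637]
ft_force: [-0.7, 0.1, -1.1]
finger_gap: 0.0378
coupling0 0.77 [297. 154.  29.  38.] [481. 108.] [39. 33.] 87 img angle 90
coupling0 0.58 [241. 157.  29.  29.] [542. 101.] [32. 28.] 86 img angle 90
[0.53695723 0.028933   0.33629142]
280 172
142 ==++===+====+=============================================================================
144 +====+===========+====+=======================================================+===========
146 =--===-=--=-----------------------------------------=-------------------------------------
148 ----=-=-----------------------------------------------------------------------------------
150 ++++********************##*#*#########*###################################################
152 ###%###%#####%%%%%%%%%%%%%%%%%%%%%%
[... 1635 characters left out ...]
==========*%@%%%@%@@%%%%%%%%%%%%#+=
188 +++=++=++++==+==+++==+===+=======+==================================::--==-----::::=======
190 =======================+=============+====+====+=+======+=====++===++=+=====---===+===+===
192 ===============================+================================+===============++========
194 ==========================================================================================
196 ===+===+=+=====+==+======+===+=+==+=====+==++=============================================
198 ==+==========+++=+======+=================================================================
200 ======+===================================================================================
```

B stands upright with its bolt up and A lies flat. Now coupling C.

```bash
python3 -c "
from h import *
plan([(.49,-.14,.11,-89),(.4345,-.377,.08,-85)])"
```

```text
4.1/0.5 rows [0.2499, 0.0343, 0.0264] [-0.0, 0.0, -4.8]
3.9/0.4 rows [0.236, 0.0596, 0.03] [-0.0, 0.0, -4.0]
```

```bash
python3 -m pendant '[[[0.25,0.034,0.026],[0,0,-4.8]],[[0.25,0.034,0.026],[0,0,-4.8]],[[0.25,0.034,0.026],[0,0,-4.8]],[[0.25,0.034,0.026],[0,0,-4.8]],[[0.25,0.034,0.026],[0,0,-4.8]]]' 0.57
python3 -m pendant '[[[0.236,0.06,0.03],[0,0,-4]],[[0.236,0.06,0.03],[0,0,-4]],[[0.236,0.06,0.03],[0,0,-4]],[[0.236,0.06,0.03],[0,0,-4]],[[0.236,0.06,0.03],[0,0,-4]]]'
python3 -m pendant '[[[0,0,0],[0,0,0]]]'
python3 - <<'E'
from h import *
w=wl()
u,v=np.round(proj(w,'wrist',(.4345,-.3777,.03))).astype(int);print(u,v)
g=cv2.cvtColor(w['image'],cv2.COLOR_RGB2GRAY)[v-30:v+26,u-45:u+45]
ch=" .:-=+*#%@"
for i,r in enumerate(g[::2]): print('%3d'%(v-30+2*i),''.join(ch[min(9,int(x)*10//256)] for x in r))
plan([(.4345,-.3777,-.0175,-85)])
E
```

```text
clock: 32.1
tcp_pos: [0.4877, -0.1434, 0.1084]
orientation: [3.137, -0.0, -1.559]
ft_force: [0.4, -0.6, -0.4]
finger_gap: 0.0497
clock: 32.72
tcp_pos: [0.4326, -0.3793, 0.0781]
orientation: [3.138, 0.002, -1.488]
ft_force: [0.2, 0.2, -0.1]
finger_gap: 0.05
clock: 32.85
tcp_pos: [0.4342, -0.3766, 0.0793]
orientation: [3.14, 0.001, -1.484]
ft_force: [0.6, -0.3, -0.6]
finger_gap: 0.0499
coupling0 0.58 [237. 172.  31.  35.] [ 435. -379.] [29. 34.] 5 img angle 90
253 195
165 ++++++++++++++++++++++++++++++++++++++++++++++++++++++++++++++++++++++++++++++++++++++++++
167 ++++++++++++++++++++++++++++++++++++++++++++++++++++++++++++++++++++++++++++++++++++++++++
169 ++++++++++++++++++++++++++++++++++++++++++++++++++++++++++++++++++++++++++++++++++++++++++
171 ++++++++++++++++++++++++++++++++++++++++++++++++++++++++++++++++++++++++++++++++++++++++++
173 ++++++++++++++++++++++++++++++=-========================-==+++++++++++++++++++++++++++++++
175 +++++++++++++++++++++++++++++=-============================+++++++++++++++++++++++++++++++
177 ++++++++++++++++++++++++++++==-========================
[... 1384 characters left out ...]
+++++++++++++++==++++++++++++=+++++++++++=+==+++++++++++++++++++++++++++++++
209 ++++++++++++++++++++++++++++++++========++++++++++++++++++++++++++++++++++++++++++++++++++
211 ++++++++++++++++++++++++++++++++++++++++++++++++++++++++++++++++++++++++++++++++++++++++++
213 ++++++++++++++++++++++++++++++++++++++++++++++++++++++++++++++++++++++++++++++++++++++++++
215 ++++++++++++++++++++++++++++++++++++++++++++++++++++++++++++++++++++++++++++++++++++++++++
217 ++++++++++++++++++++++++++++++++++++++++++++++++++++++++++++++++++++++++++++++++++++++++++
219 ++++++++++++++++++++++++++++++++++++++++++++++++++++++++++++++++++++++++++++++++++++++++++
1.6/0.0 rows [0.0017, 0.0006, 0.0977] [0.0, 0.0, 0.1]
```

```bash
python3 -m pendant '[[[0.002,0,0.06],[0,0,0]],[[0.002,0,0.09],[0,0,0]],[[0.002,0,0.099],[0,0,0]],[[0.002,0,0.099],[0,0,0]]]'
python3 -m pendant '[[[0,0,0],[0,0,0]],[[0,0,0],[0,0,0]],[[0,0,0],[0,0,0]],[[0,0,0],[0,0,0]]]' 0
python3 -m pendant '[[[0,0,-0.06],[0,0,0]],[[0,0,-0.125],[0,0,0]],[[0,0,-0.125],[0,0,0]],[[0,0,-0.125],[0,0,0]]]'
python3 -c "
from h import *
plan([(.603,.095,.11,-93.8)])"
```

```text
clock: 33.45
tcp_pos: [0.4356, -0.3786, -0.018]
orientation: [3.142, -0.0, -1.482]
ft_force: [0.2, 0.6, 0.2]
finger_gap: 0.0499
clock: 33.95
tcp_pos: [0.4354, -0.3795, -0.0175]
orientation: [-3.14, -0.001, -1.484]
ft_force: [-0.5, 2.7, 6.2]
finger_gap: 0.0275
clock: 34.45
tcp_pos: [0.4346, -0.379, 0.1066]
orientation: [-3.141, 0.0, -1.484]
ft_force: [-0.5, -0.1, -0.8]
finger_gap: 0.0277
4.0/0.4 rows [-0.2288, -0.1044, -0.0016] [-0.0, 0.0, 4.4]
4.0/0.4 rows [-0.2361, -0.0866, -0.0016] [-0.0, 0.0, 4.4]
```

```bash
python3 -m pendant '[[[-0.229,-0.104,-0.002],[0,0,4.4]],[[-0.229,-0.104,-0.002],[0,0,4.4]],[[-0.229,-0.104,-0.002],[0,0,4.4]],[[-0.229,-0.104,-0.002],[0,0,4.4]],[[-0.229,-0.104,-0.002],[0,0,4.4]]]'
python3 -m pendant '[[[-0.236,-0.087,-0.002],[0,0,4.4]],[[-0.236,-0.087,-0.002],[0,0,4.4]],[[-0.236,-0.087,-0.002],[0,0,4.4]],[[-0.236,-0.087,-0.002],[0,0,4.4]],[[-0.236,-0.087,-0.002],[0,0,4.4]]]'
python3 -m pendant '[[[0,0,0],[0,0,0]]]' | grep gap
python3 - <<'E'
from h import *
w=wl()
print([ (q,np.round(atz(w,'wrist',*q,.035),4)) for q in []])
u,v=np.round(proj(w,'wrist',(.60,.095,.035))).astype(int);print(u,v)
g=cv2.cvtColor(w['image'],cv2.COLOR_RGB2GRAY)[v-50:v+40,u-110:u+90]
ch=" .:-=+*#%@"
for i,r in enumerate(g[::3]): print('%3d'%(v-50+3*i),''.join(ch[min(9,int(x)*10//256)] for x in r[::2]))
plan([(.603,.095,-.013,-93.8)])
E
```

```text
clock: 35.08
tcp_pos: [0.5188, -0.1385, 0.1068]
orientation: [3.139, 0.0, -1.556]
ft_force: [0.1, 0.4, -1.0]
finger_gap: 0.0274
clock: 35.7
tcp_pos: [0.6034, 0.0974, 0.1082]
orientation: [3.139, -0.001, -1.634]
ft_force: [-0.0, -1.2, -1.5]
finger_gap: 0.028
finger_gap: 0.0278
coupling0 0.82 [297. 171.  36.  34.] [542. 100.] [36. 33.] 86 img angle 90
coupling0 0.59 [229. 212.  50.  50.] [606. 153.] [61. 52.] 86 img angle 90
[]
255 189
139 +++++++++++++----+++++++++++++++++++++++++++++++++++++++++++++++++++++++++++++++++++++++++++++++++++
142 +++*++++*+*++----++++++++++++++=+++++++++=++++++++++++++++++++++++++++++++++++++++++++++++++++++++++
145 **+++++++*+++----+++++++++++++++++++++++++++++++++++++++++++++++++++++++++++++++++++++++++++++++++++
148 +++++++++++++----=++++++++++++++++++++++++++++++++++++++++++++++++++++++++++++++++++++++++++++++++++
151 ++++++*+++*++=---=++++++++++++++++++++++++++++++++++++++++++++++++++++++++++++++++++++++++++++++++++
154 +++*+++++++++=---=+++++++++++++++++++++++++++++++++==+++++++++++++++++++++++++++++++++++++++++++++++
157 +*+++++++++++=---=++++++++++
[... 1845 characters left out ...]
++++++++++++
211 ++++++++++++++++----+++++++++++++++++++++++++====================+++++++++++++++++++++++=+++++++++++
214 ++++++++++++++=+----++++++++++++=+++=====+========================++++++++++++++++++++++++++++++++++
217 ++++++++++++++++=---++=+=+++=++====+++=+=+========================++++++++++++++++++++++++++++++++++
220 ++++++++++++++++=---=+++++++++===++=+===+=========================++++++++++++++++++++++++++++++++++
223 ++++++++++++++++=---=+++++++++++++++++++++========================++++++++++++++++++++++++++++++++++
226 +++++++++++++++++----+++++++++++++++++++++=========================+++=++=+=========================
2.0/0.0 rows [-0.0019, -0.0009, 0.1226] [0.1, -0.1, -0.1]
```

```bash
python3 - <<'E'
from h import *
w=np.load('/tmp/wl.npy',allow_pickle=True).item()
for q in [(245,164),(245,171),(310,171)]: print(q,atz(w,'wrist',*q,.035).round(4))
print(ctrl.sense()['tcp_pos'])
E
```

```text
(245, 164) [0.6078 0.0699 0.035 ]
(245, 171) [0.6083 0.0766 0.035 ]
(310, 171) [0.5473 0.0805 0.035 ]
[0.60218664 0.09328295 0.10958309]
```

```bash
python3 -m pendant '[[[-0.0065,-0.001,0.06],[0,0,0]],[[-0.0065,-0.001,0.11],[0,0,0]],[[-0.0065,-0.001,0.122],[0,0,0]],[[-0.0065,-0.001,0.122],[0,0,0]],[[-0.0065,-0.001,0.122],[0,0,0]]]'
python3 -m pendant '[[[0,0,0],[0,0,0]],[[0,0,0],[0,0,0]],[[0,0,0],[0,0,0]]]' 0.43
python3 -m pendant '[[[0,0,-0.05],[0,0,0]],[[0,0,-0.11],[0,0,0]],[[0,0,-0.16],[0,0,0]],[[0,0,-0.16],[0,0,0]]]'
python3 - <<'E'
from h import *
w=wl();wl('clamp0')
for X in (.575,.50):
  u,v=np.round(proj(w,'wrist',(X,.105,.02))).astype(int);print(u,v)
  g=cv2.cvtColor(w['image'],cv2.COLOR_RGB2GRAY)[v-26:v+26,u-40:u+40]
  ch=" .:-=+*#%@"
  for i,r in enumerate(g[::2]): print('%3d'%(v-26+2*i),''.join(ch[min(9,int(x)*10//256)] for x in r))
E
```

```text
clock: 36.55
tcp_pos: [0.6061, 0.1014, -0.0095]
orientation: [-3.139, 0.001, -1.638]
ft_force: [0.1, -0.1, -0.4]
finger_gap: 0.0275
clock: 36.92
tcp_pos: [0.6048, 0.1014, -0.0109]
orientation: [-3.141, 0.0, -1.637]
ft_force: [0.5, 0.2, 0.0]
finger_gap: 0.0376
clock: 37.42
tcp_pos: [0.6073, 0.1023, 0.1538]
orientation: [-3.133, 0.004, -1.637]
ft_force: [0.6, 0.4, -0.8]
finger_gap: 0.0375
coupling0 0.72 [345. 158.  33.  31.] [481. 109.] [36. 36.] 87 img angle 90
coupling0 0.68 [298. 156.  25.  26.] [542. 101.] [31. 31.] 88 img angle 90
coupling0 0.67 [242. 159.  26.  25.] [606. 102.] [32. 29.] 86 img angle 90
coupling0 0.15 [180.  51. 232. 167.] [550.  64.] [191. 270.] 87 img angle 90
clamp0 0.81 [304.  86.  54.  33.] [516.  25.] [32. 62.] 84 img angle 4
283 174
148 ==================================================-=====-======-===-=-==-=======
150 =====+==+++++++++++++++++++=+==+++++===+++++=++===******************************
152 +++++++++++++++++++++++++++++++++++++++++++++++==#%%%%%%%%%%%%%%%%%####%%%%%%%%%
154 +==++==+++=+++===++=++=++++===++==++===++=++==++=======+%*============
[... 3398 characters left out ...]
%%%%%%%#*##########%
180 %%%%%%%%%%%%%%%%%#*++++++++++++++++++++++==--=*%%%%%%%%%%%%%%%%%%%%#+==++=++++++
182 %%%%%%%%%%%%%%%%#++++++=+++++++++=+++++++++===*%%%%%%%%%%%%%%%%%%%%#++++++++++++
184 +++++++++++++=+++++++++++++++++++++++=+++++++=+%@@%%%%@@%%@@@@@%%%%*+=+=++++++++
186 +++++++++++++++++++++++++++++++++++====+++++++=::-=====-----:=+====+++++++++++++
188 +++++++++++++++++++++++++++++++++++++++++++++++++++=+===---=++++++++++++++++++++
190 +++++++++++++++++++++++=++++++=+++=++++++++++++++=++++++++++++++++++++++++++++++
192 ++=+++=+++++=+++==++==++++==++===+++++=++=++=+=+++++=++++====+++=++++=++++++++=+
194 ++++++++++++++++++++++++++++++++++++++++=+++=++++++++++++++++++++++=+==++==+=++=
```

All four parts are in their bays: couplings at (0.481, 0.109), (0.542, 0.101) and (0.606, 0.102), clamp at (0.516, 0.025). Now the lever; first a wrist look from above it.

```bash
python3 -c "
from h import *
plan([(.427,.299,.16,-27.5)])"
```

```text
2.1/3.1 rows [-0.0929, 0.0947, -0.0062] [0.1, 0.0, -33.2]
2.1/3.1 rows [-0.1296, 0.0285, -0.0063] [0.1, 0.0, -33.2]
```

```bash
python3 -m pendant '[[[-0.093,0.095,-0.006],[0,0,-33.2]],[[-0.093,0.095,-0.006],[0,0,-33.2]],[[-0.093,0.095,-0.006],[0,0,-33.2]],[[-0.093,0.095,-0.006],[0,0,-33.2]]]' 0.57
python3 -m pendant '[[[-0.13,0.028,-0.006],[0,0,-33.2]],[[-0.13,0.028,-0.006],[0,0,-33.2]],[[-0.13,0.028,-0.006],[0,0,-33.2]],[[-0.13,0.028,-0.006],[0,0,-33.2]],[[-0.13,0.028,-0.006],[0,0,-33.2]]]'
python3 - <<'E'
from h import *
w=wl('lever_grip',.11)
for t in ['lever','pump_top']:
  for d in ctrl.search_frame('wrist',t): print(t,d['confidence'],np.round(np.array(d['extent'])*[512,384,512,384]))
u,v=np.round(proj(w,'wrist',(.427,.299,.116))).astype(int);print(u,v,w['eye'])
g=cv2.cvtColor(w['image'],cv2.COLOR_RGB2GRAY)[v-90:v+50,u-100:u+100]
ch=" .:-=+*#%@"
for i,r in enumerate(g[::3]): print('%3d'%(v-90+3*i),''.join(ch[min(9,int(x)*10//256)] for x in r[::2]))
print(u-100)
E
```

```text
clock: 38.12
tcp_pos: [0.515, 0.2008, 0.1536]
orientation: [3.14, -0.0, -1.056]
ft_force: [0.2, -0.6, -0.4]
finger_gap: 0.0498
clock: 38.75
tcp_pos: [0.4283, 0.299, 0.1599]
orientation: [3.14, 0.0, -0.485]
ft_force: [0.2, 0.5, -0.5]
finger_gap: 0.0497
lever_grip 0.66 [234.  99.  32. 116.] [459. 287.] [27. 94.] 62 img angle 90
lever 0.62 [235. 104.  34. 110.]
255 200 [0.49843563 0.26277095 0.35600889]
110 ========#********+***++**++*+*+*+*++****+:::::-::::::::---------------++**+*+====*****************+=
113 =====+************+*++++**+++**+++*++#**:::::--::::-::::-------------------++-====*****************=
116 =====#**********#++**+*++*++*+*+*++++**+:::-::::::::::::--------------------=--===#****************+
119 ==*****************++**+*+*++*****+++**-:-::::::::::::::--=------------------=-======+**************
122 ********************+*++++++++***+*+***=::::::::::::::::------------------------=======*************
125 ********************++++++++*+***+*+**+*:::::-::::::::::------------------------=========***********
128 *********************+++*++++++*+****+*+=::::::::::::::-------
[... 3542 characters left out ...]
************************************#   :----------=**************
233       -******==========-    ******************************************#    -----------+*****+       
236  .     *****===========.    ******************************************#    .-----------+****..  . . 
239        ****=---======-:     ******************************************#     :-----------**** ..  .  
242   ..   =**=====-------      =*****************************************+      ------------**+....    
245        -*==-----------      =*****************************************+      :------------+=.....   
248  .      -------------       :*****************************************-       -------------....... .
155
```

```bash
python3 - <<'E'
from h import *
w=np.load('/tmp/wl.npy',allow_pickle=True).item()
P={}
for n,q,z in [('griptop',(253.5,202.5),.116),('closed',(285.5,204),.059),('mid',(217,203),.059),('full',(166,157),.059)]:
    P[n]=atz(w,'wrist',*q,z)[:2];print(n,P[n].round(4))
from scipy.optimize import least_squares
def f(a):
    r=[]
    for n,t,R_ in [('closed',0,.096),('mid',np.pi/4,.096),('full',np.pi/2,.096)]:
        th=np.pi-t+a[2]; r+=list(P[n]-a[:2]-R_*np.array([np.cos(th),np.sin(th)]))
    return r
s=least_squares(f,[.484,.269,-.07]);print(s.x.round(4),np.degrees(s.x[2]),np.round(s.fun,4))
d=P['griptop']-s.x[:2];print('grip r',np.linalg.norm(d),'lever',np.pi+s.x[2]-np.arctan2(d[1],d[0]))
x,y,a=s.x
for t in (0,.41,.785): th=np.pi-t+a;print(t,x+.07*np.cos(th),y+.07*np.sin(th),'yaw',np.degrees(th)-180)
E
```

```text
griptop [0.4256 0.3008]
closed [0.3909 0.2806]
mid [0.4258 0.3443]
full [0.4948 0.3672]
[ 0.4866  0.2713 -0.0906] -5.193762607260458 [-0.0001  0.0005  0.0007 -0.0007 -0.0005  0.0002]
grip r 0.06776474853294981 lever 0.3585982722480936
0 0.41691134052863066 0.27768614751274473 yaw -5.193762607260453
0.41 0.4252149276532705 0.304949059632707 yaw -28.685032207624204
0.785 0.44178899766898805 0.3251065770486343 yaw -50.170949525030096
```

The marks fit to within a millimetre: valve axis (0.4866, 0.2713), station yaw −5.2°, lever at about 0.37. Grasping the post.

```bash
python3 -c "
from h import *
s=ctrl.sense();print(s['tcp_pos'])
plan([(.4256,.301,.061,-27.8),(.4332,.316,.061,-39),(.4418,.3251,.061,-50.2)])"
```

```text
[0.42829296 0.29913826 0.16034157]
1.6/0.0 rows [-0.0032, -0.0004, 0.0993] [0.0, 0.0, 0.2]
0.3/1.0 rows [-0.0003, -0.0168, -0.0] [0.0, -0.0, 11.2]
0.2/1.0 rows [0.001, -0.0125, -0.0] [0.0, -0.0, 11.2]
```

```bash
python3 -m pendant '[[[-0.003,0,0.05],[0,0,0]],[[-0.003,0,0.085],[0,0,0]],[[-0.003,0,0.095],[0,0,0]],[[-0.003,0,0.099],[0,0,0]],[[-0.003,0,0.099],[0,0,0]]]'
python3 -m pendant '[[[0,0,0],[0,0,0]],[[0,0,0],[0,0,0]],[[0,0,0],[0,0,0]],[[0,0,0],[0,0,0]],[[0,0,0],[0,0,0]]]' 0
python3 -c "
from h import *
plan([(.4317,.3148,.061,-39),(.4418,.3251,.061,-50.2)])"
```

```text
clock: 39.58
tcp_pos: [0.4257, 0.3019, 0.0626]
orientation: [-3.14, -0.0, -0.479]
ft_force: [-0.1, 0.0, -0.7]
finger_gap: 0.0498
clock: 40.2
tcp_pos: [0.4251, 0.3014, 0.0617]
orientation: [-3.141, -0.0, -0.478]
ft_force: [-0.6, -0.0, 1.6]
finger_gap: 0.0151
0.2/1.1 rows [-0.0003, -0.015, 0.0007] [-0.0, 0.0, 11.6]
0.2/1.0 rows [0.0014, -0.0144, -0.0] [0.0, -0.0, 11.2]
```

```bash
python3 -m pendant '[[[0,-0.007,0],[0,0,5.5]],[[0,-0.015,0],[0,0,11.6]],[[0,-0.015,0],[0,0,11.6]]]'
python3 -m pendant '[[[0.0007,-0.007,0],[0,0,5.5]],[[0.0014,-0.0144,0],[0,0,11.2]],[[0.0014,-0.0144,0],[0,0,11.2]],[[0.0014,-0.0144,0],[0,0,11.2]]]'
python3 -c "
from h import *
p=ctrl.sense()['tcp_pos'];d=p[:2]-[.4866,.2713];print(np.linalg.norm(d),np.pi-.0906-np.arctan2(d[1],d[0]))
plan([(.4418,.3251,.061,-50.2)])"
```

```text
clock: 40.58
tcp_pos: [0.433, 0.314, 0.0617]
orientation: [3.141, -0.002, -0.682]
ft_force: [6.0, -3.8, -0.1]
finger_gap: 0.0152
clock: 41.08
tcp_pos: [0.4426, 0.324, 0.0617]
orientation: [3.141, -0.001, -0.877]
ft_force: [2.4, -4.1, 2.5]
finger_gap: 0.0151
0.06863235209254759 0.7850814359169305
0.0/0.0 rows [-0.0014, -0.0001, 0.0007] [0.0, -0.1, -0.0]
```

Lever reads 0.785 by the gripper position. I'll release, back up, and check the lever against the marks.

```bash
python3 -m pendant '[[[0,0,0],[0,0,0]],[[0,0,0],[0,0,0]],[[0,0,0],[0,0,0]],[[0,0,0],[0,0,0]]]' 0.5
python3 -m pendant '[[[0,0,-0.05],[0,0,0]],[[0,0,-0.1],[0,0,0]],[[0,0,-0.1],[0,0,0]],[[0,0,-0.1],[0,0,0]]]'
python3 - <<'E'
from h import *
w=wl('lever_grip',.11)
u,v=np.round(proj(w,'wrist',(.4418,.3251,.116))).astype(int);print(u,v,w['eye'])
g=cv2.cvtColor(w['image'],cv2.COLOR_RGB2GRAY)[v-60:v+18,u-100:u+100]
ch=" .:-=+*#%@"
for i,r in enumerate(g[::3]): print('%3d'%(v-60+3*i),''.join(ch[min(9,int(x)*10//256)] for x in r[::2]))
print(u-100)
for t in (0,.785,1.571): th=np.pi-t-.0906; print('mark',t,np.round(proj(w,'wrist',(.4866+.096*np.cos(th),.2713+.096*np.sin(th),.059))))
for p in [(.634,.259,.165)]: print('pump',proj(w,'wrist',p))
E
```

```text
clock: 41.58
tcp_pos: [0.4421, 0.325, 0.0615]
orientation: [3.142, 0.0, -0.876]
ft_force: [-0.6, 1.2, -0.2]
finger_gap: 0.0429
clock: 42.08
tcp_pos: [0.4418, 0.3249, 0.1614]
orientation: [-3.141, 0.001, -0.876]
ft_force: [-0.4, 0.2, -0.3]
finger_gap: 0.0435
lever_grip 0.59 [236.  93.  33. 114.] [467. 296.] [29. 95.] 40 img angle 90
254 198 [0.49252728 0.2644937  0.3574424 ]
138 ===========+###*****##*********+++*+**=-****+++::::::=---=**+--==**++----======*****=========+#*****
141 ==========####*##**#*#**********++**+-+*++*+**+::::::---++****=-=-+**=--======*******==========*****
144 ==========**###**##******#**+**+***+=*+++*+**++::::::--++*++***+---=*-===#+====*****+============#**
147 ========+**#*###***#*****#*******+=+*++*+*****+::::::=**+**+++***=--===+#*+===#*****+=======+*====**
150 =======+#####***###**#**********+-****++*+*+**+-:::::++**++**++***=--+-#*#+===+*****========+**+====
153 ======*#*#***##*#******##******=+***+**+++*+**--:::::+*++**+**+++====*+=*#+===#*****========*+=+====
156 =***#***###***#*****#********+-*#**++***+*+**=--:::::++*++*****=====****==*===****##=====
[... 1445 characters left out ...]
++++=#*********#********************
201 *#*****#*******#*#****************#***++******. ..    -++++++++*************************************
204 #**#**#**************#*********************#***-    .=+**##*#***************************************
207 #********************************#***********#**#: =#*****************#*****************************
210 ***********************#************************#- =******#********#*******#*****************#******
213 *****************#******#***********#***********#- =********#****************#**********************
154
mark 0 [318. 179.]
mark 0.785 [254. 205.]
mark 1.571 [189. 179.]
pump (np.float64(104.8076789656584), np.float64(-14.705472140325384))
```

The lever bar (u≈253.5) sits over the middle mark (253), with the other two marks symmetric at 187 and 316. Next, the pump: close the fingers and go over its head.

```bash
python3 -c "
from h import *
plan([(.635,.2585,.17,-50.2)])"
```

```text
3.3/0.0 rows [0.1744, -0.1065, -0.0097] [0.1, -0.0, -0.0]
```

```bash
python3 -m pendant '[[[0.04,-0.025,-0.0097],[0,0,0]],[[0.174,-0.1065,-0.0097],[0,0,0]],[[0.174,-0.1065,-0.0097],[0,0,0]],[[0.174,-0.1065,-0.0097],[0,0,0]],[[0.174,-0.1065,-0.0097],[0,0,0]]]' 0
python3 -m pendant '[[[0,0,0],[0,0,0]],[[0,0,0],[0,0,0]]]' | grep -E 'tcp|gap|ft'
python3 - <<'E'
from h import *
w=wl('pump_top',.165)
u,v=np.round(proj(w,'wrist',(.635,.2585,.165))).astype(int);print(u,v,w['eye'])
g=cv2.cvtColor(w['image'],cv2.COLOR_RGB2GRAY)[v-50:v+50,u-60:u+60]
ch=" .:-=+*#%@"
for i,r in enumerate(g[::3]): print('%3d'%(v-50+3*i),''.join(ch[min(9,int(x)*10//256)] for x in r[::2]))
print(u-60)
E
```

```text
clock: 42.8
tcp_pos: [0.6364, 0.2576, 0.1683]
orientation: [3.138, 0.0, -0.879]
ft_force: [-0.1, -0.2, -0.3]
finger_gap: 0.002
tcp_pos: [0.6344, 0.2599, 0.1712]
ft_force: [-0.3, 0.6, 0.2]
finger_gap: 0.0006
pump_top 0.67 [222. 180.  59.  48.] [641. 255.] [42. 38.] 40 img angle 90
255 213 [0.68523531 0.19968232 0.36722735]
163 ================#@@@@@@%%%%%%%####******+===+====+==========
166 ===============%@@@@@@@@%%%%%####*******++===============+==
169 ==============#@@@@@@@@@@%%%%####++++++++++====+====+=======
172 =============+@@@@@@@@@@%#+++==+++*+++++++++=========+======
175 =============%@@@@@@@@%**++=+=+====+++++++++===+============
178 =============@@@@@@@@%#*@@@@@@@@@#==+++++++++===+===========
181 ============#@@@@@@@%#@@#+++====+%@%==++++++++=+==+=======+=
184 ============*@@@@@@@%#***+**#*+++===#=++++++++=======+======
187 ++=======###%@@@@@@**#@@@@@@@@@%@@%+===+++++++========#=####
190 ++++==######%@@@@@##@@@@@@@@@@@@@@@%%#+=+++++*##############
193 ++++++#######@@@@%@@@@@@@@@@@@@@@@%@@%%#=++++###############
196 ++%%%%%######%@@%@@@@@@@@@@@@@@@@@@@%@%%#=++*############
[... 737 characters left out ...]
+===========   + . +==========################
235 . .    .   ...   .     :==   +   ==-.  .    . ..    ..   ...
238    .   ....  . .  . .  :=-   = . -=-.  ......     .    .. . 
241 .   ......   ... . .  .:=-   - . -=-   .....  .     ..   .  
244 .    .. . ...  ... ... :=-   -   -=- . .. .. ....   .    .. 
247  .. .    . .    .  ....:=-   :   -=-.    . .. .. .. .     ..
250    ....    ..   ..   ..:=-   -   -=-        . ... .  .     .
253 .. ..   .  . ..     ...:--   -  .:-:... .  . .. .   .  ..   
256  ....  ..     .       .--:.  -   .--. .. .. .. .  .  . . .. 
259 . .   ... . . .    .. .--.   -   .--:.  . ..  .  .   .      
262 .......................-:.   -   .--:.......................
195
```

The head is centred at (252,211), within 3 mm of my target. Pressing down in steps.

```bash
python3 -m pendant '[[[0,0,0.02],[0,0,0]],[[0,0,0.032],[0,0,0]],[[0,0,0.032],[0,0,0]]]' | grep -E 'tcp|ft'
for i in 1 2 3 4 5; do python3 -m pendant '[[[0,0,0.003],[0,0,0]],[[0,0,0.004],[0,0,0]]]' | grep -E 'tcp|ft'; done
```

```text
tcp_pos: [0.6345, 0.2592, 0.1384]
ft_force: [1.1, -0.1, -0.6]
tcp_pos: [0.6355, 0.2595, 0.1357]
ft_force: [-0.0, 0.2, -0.8]
tcp_pos: [0.6353, 0.2593, 0.1311]
ft_force: [-0.9, 0.5, 0.0]
tcp_pos: [0.6353, 0.2593, 0.1272]
ft_force: [-1.1, -0.3, 2.6]
tcp_pos: [0.6353, 0.2593, 0.1234]
ft_force: [-2.0, -0.3, 4.8]
tcp_pos: [0.6353, 0.2594, 0.1194]
ft_force: [-3.3, -0.5, 6.4]
```

```bash
for i in 1 2; do python3 -m pendant '[[[0,0,0.003],[0,0,0]],[[0,0,0.004],[0,0,0]]]' | grep -E 'tcp|ft'; done
for i in 1 2 3; do python3 -m pendant '[[[0,0,0.001],[0,0,0]],[[0,0,0.001],[0,0,0]]]' | grep -E 'tcp|ft'; done
```

```text
tcp_pos: [0.6354, 0.2593, 0.1157]
ft_force: [-3.5, -0.2, 7.6]
tcp_pos: [0.6354, 0.2593, 0.112]
ft_force: [-4.7, -0.5, 8.9]
tcp_pos: [0.6354, 0.2594, 0.1112]
ft_force: [-4.4, -1.4, 9.7]
tcp_pos: [0.6354, 0.2594, 0.1103]
ft_force: [-4.7, -0.9, 9.8]
tcp_pos: [0.6354, 0.2594, 0.1094]
ft_force: [-4.4, -0.9, 10.8]
```

```bash
for i in 1 2 3; do python3 -m pendant '[[[0,0,0.0015],[0,0,0]],[[0,0,0.0015],[0,0,0]]]' | grep -E 'tcp|ft'; done
```

```text
tcp_pos: [0.6355, 0.2593, 0.1093]
ft_force: [-7.5, -1.2, 17.4]
tcp_pos: [0.6355, 0.2594, 0.1091]
ft_force: [-11.7, -2.0, 25.0]
tcp_pos: [0.6356, 0.2594, 0.109]
ft_force: [-14.2, -3.5, 31.1]
```

It bottomed out: z holds at 0.109 and the force jumps to 31 N. Full release, then two more strokes.

```bash
U='up'; 
python3 -m pendant '[[[0,0,-0.015],[0,0,0]],[[0,0,-0.03],[0,0,0]],[[0,0,-0.04],[0,0,0]],[[0,0,-0.04],[0,0,0]],[[0,0,-0.04],[0,0,0]]]' | grep -E 'tcp|ft'
python3 -m pendant '[[[0,0,0.012],[0,0,0]],[[0,0,0.022],[0,0,0]],[[0,0,0.03],[0,0,0]],[[0,0,0.036],[0,0,0]],[[0,0,0.036],[0,0,0]]]' | grep -E 'tcp|ft'
python3 -m pendant '[[[0,0,0.002],[0,0,0]],[[0,0,0.0035],[0,0,0]],[[0,0,0.0035],[0,0,0]]]' | grep -E 'tcp|ft'
python3 -m pendant '[[[0,0,-0.015],[0,0,0]],[[0,0,-0.03],[0,0,0]],[[0,0,-0.0395],[0,0,0]],[[0,0,-0.0395],[0,0,0]],[[0,0,-0.0395],[0,0,0]]]' | grep -E 'tcp|ft'
python3 -m pendant '[[[0,0,0.012],[0,0,0]],[[0,0,0.022],[0,0,0]],[[0,0,0.03],[0,0,0]],[[0,0,0.036],[0,0,0]],[[0,0,0.036],[0,0,0]]]' | grep -E 'tcp|ft'
python3 -m pendant '[[[0,0,0.002],[0,0,0]],[[0,0,0.0035],[0,0,0]],[[0,0,0.0035],[0,0,0]]]' | grep -E 'tcp|ft'
python3 -m pendant '[[[0,0,-0.015],[0,0,0]],[[0,0,-0.03],[0,0,0]],[[0,0,-0.06],[0,0,0]],[[0,0,-0.06],[0,0,0]],[[0,0,-0.06],[0,0,0]]]' | grep -E 'tcp|ft'
python3 - <<'E'
from h import *
w=wl('pump_top',.165)
for n in ['scene','side']:
    c=snap(n)
    for d in ctrl.search_frame(n,'pump_top')+ctrl.search_frame(n,'lever_grip'): print(n,round(d['confidence'],2),np.round(np.array(d['extent'])*[512,384,512,384]))
x,y,a=.4866,.2713,-.0906
plan([(.4418,.3251,.165,-50.2)])
E
```

```text
tcp_pos: [0.635, 0.2592, 0.1427]
ft_force: [-0.7, 0.4, -0.8]
tcp_pos: [0.6353, 0.2594, 0.1093]
ft_force: [-6.3, -0.7, 15.3]
tcp_pos: [0.6355, 0.2594, 0.109]
ft_force: [-14.5, -1.5, 32.0]
tcp_pos: [0.6349, 0.2591, 0.1427]
ft_force: [0.2, -0.1, 0.1]
tcp_pos: [0.6353, 0.2593, 0.1093]
ft_force: [-6.5, -1.2, 15.1]
tcp_pos: [0.6354, 0.2594, 0.109]
ft_force: [-13.9, -1.4, 31.5]
tcp_pos: [0.6348, 0.2592, 0.1632]
ft_force: [0.1, -0.3, 0.1]
pump_top 0.86 [223. 188.  57.  44.] [640. 253.] [42. 35.] 33 img angle 90
pump_top 0.64 [342.  73.  33.  29.] [640. 144.] [20. 18.] 86 img angle 45
scene 0.75 [336. 144.  14.  15.]
scene 0.73 [294. 115.  14.  31.]
scene 0.37 [336. 141.  10.  17.]
scene 0.17 [293. 196.  11.  17.]
side 0.68 [244. 234.  14.  19.]
side 0.59 [157. 197.  17.  23.]
side 0.62 [141. 195.  97. 108.]
side 0.58 [244. 235.  11.  15.]
side 0.57 [195. 254.  17.  30.]
3.3/0.0 rows [-0.1744, 0.1065, -0.0011] [0.0, 0.0, -0.0]
```

Three full strokes done, each to the stop and fully released, with the lever on the middle mark. Now the lever goes back to closed.

```bash
python3 -m pendant '[[[-0.174,0.1065,-0.003],[0,0,0]],[[-0.174,0.1065,-0.003],[0,0,0]],[[-0.174,0.1065,-0.003],[0,0,0]],[[-0.174,0.1065,-0.003],[0,0,0]],[[-0.174,0.1065,-0.003],[0,0,0]]]' 0.5
python3 -m pendant '[[[0,0,0],[0,0,0]]]'
python3 -c "
from h import *
plan([(.4420,.3250,.061,-50.2),(.4254,.3031,.061,-27.5),(.4178,.277,.061,-4.5)])"
```

```text
clock: 51.68
tcp_pos: [0.4416, 0.3256, 0.1679]
orientation: [-3.14, 0.0, -0.874]
ft_force: [0.4, -0.1, 1.0]
finger_gap: 0.042
clock: 51.8
tcp_pos: [0.4429, 0.3249, 0.1673]
orientation: [-3.141, -0.0, -0.877]
ft_force: [-0.4, 0.3, -0.4]
finger_gap: 0.0434
1.7/0.0 rows [-0.0007, 0.0006, 0.1063] [-0.0, -0.0, -0.0]
0.4/2.1 rows [0.0062, 0.0268, 0.0] [-0.0, 0.0, -22.7]
0.4/2.1 rows [0.0053, 0.0267, 0.0] [0.0, 0.0, -23.0]
```

```bash
python3 -m pendant '[[[0,0,0.05],[0,0,0]],[[0,0,0.09],[0,0,0]],[[0,0,0.106],[0,0,0]],[[0,0,0.106],[0,0,0]],[[0,0,0.106],[0,0,0]]]' | grep -E 'tcp|ft'
python3 -m pendant '[[[0,0,0],[0,0,0]],[[0,0,0],[0,0,0]],[[0,0,0],[0,0,0]],[[0,0,0],[0,0,0]],[[0,0,0],[0,0,0]]]' 0 | grep -E 'tcp|ft|gap'
python3 -m pendant '[[[0.001,0.009,0],[0,0,-7.6]],[[0.003,0.018,0],[0,0,-15.2]],[[0.006,0.0268,0],[0,0,-22.7]],[[0.006,0.0268,0],[0,0,-22.7]]]' | grep -E 'tcp|ft|gap'
python3 -m pendant '[[[0.001,0.009,0],[0,0,-7.6]],[[0.003,0.018,0],[0,0,-15.2]],[[0.0053,0.0255,0],[0,0,-22.7]],[[0.0053,0.0267,0],[0,0,-22.7]],[[0.0053,0.0267,0],[0,0,-22.7]]]' | grep -E 'tcp|ft|gap'
python3 -c "
from h import *
p=ctrl.sense()['tcp_pos'];d=p[:2]-[.4866,.2713];print(np.linalg.norm(d),np.pi-.0906-np.arctan2(d[1],d[0]))"
```

```text
tcp_pos: [0.4432, 0.3257, 0.0626]
ft_force: [0.4, -0.5, 0.1]
tcp_pos: [0.4421, 0.3251, 0.0616]
ft_force: [-1.8, -0.7, 3.8]
finger_gap: 0.0153
tcp_pos: [0.4247, 0.3032, 0.0616]
ft_force: [-5.9, 1.6, 5.5]
finger_gap: 0.0149
tcp_pos: [0.4172, 0.2769, 0.0615]
ft_force: [-7.5, 0.9, 8.0]
finger_gap: 0.0149
0.06967718273451962 -0.00958675436503098
```

```bash
for i in 1 2; do python3 -m pendant '[[[0,0.001,0],[0,0,0]],[[0,0.001,0],[0,0,0]]]' | grep -E 'tcp|ft'; done
```

```text
tcp_pos: [0.4172, 0.2767, 0.0615]
ft_force: [-7.5, 2.8, 7.6]
tcp_pos: [0.4172, 0.2767, 0.0616]
ft_force: [-9.3, 5.1, 5.3]
```

It is against the stop: position is stuck while the force grows. One more nudge, then release, retreat and check everything.

```bash
python3 -m pendant '[[[0,0.0015,0],[0,0,0]],[[0,0.0015,0],[0,0,0]]]' | grep -E 'tcp|ft'
python3 -m pendant '[[[0,0.0015,0],[0,0,0]],[[0,0,0],[0,0,0]],[[0,0,0],[0,0,0]],[[0,0,0],[0,0,0]]]' 0.5 | grep -E 'tcp|ft|gap'
python3 -m pendant '[[[0,0,-0.05],[0,0,0]],[[0,0,-0.1],[0,0,0]],[[0,0,-0.1],[0,0,0]],[[0,0,-0.1],[0,0,0]]]' | grep -E 'tcp|ft'
python3 - <<'E'
from h import *
w=wl('lever_grip',.11)
u,v=np.round(proj(w,'wrist',(.417,.2777,.116))).astype(int);print(u,v)
g=cv2.cvtColor(w['image'],cv2.COLOR_RGB2GRAY)[v-60:v+18,u-100:u+100]
ch=" .:-=+*#%@"
for i,r in enumerate(g[::3]): print('%3d'%(v-60+3*i),''.join(ch[min(9,int(x)*10//256)] for x in r[::2]))
print(u-100)
for t in (0,.785,1.571): th=np.pi-t-.0906; print('mark',t,np.round(proj(w,'wrist',(.4866+.096*np.cos(th),.2713+.096*np.sin(th),.059))))
for n in ['scene','side']:
  c=snap(n)
  for t in ['clamp0','coupling0','pins','handpiece','gallipot']:
    for d in ctrl.search_frame(n,t):
      e=np.array(d['extent'])*[512,384,512,384];a=e[0]+e[2]/2;b=e[1]+e[3]/2
      print(n,t,round(d['confidence'],2),atz(c,n,a,b,.018).round(3))
plan([(.45,.10,.2,-93)])
E
```

```text
tcp_pos: [0.4173, 0.2766, 0.0617]
ft_force: [-10.3, 11.0, 3.8]
tcp_pos: [0.4175, 0.2732, 0.0611]
ft_force: [0.1, -0.0, 0.3]
finger_gap: 0.043
tcp_pos: [0.4172, 0.2732, 0.161]
ft_force: [0.3, 0.5, -0.4]
lever_grip 0.64 [231.  92.  34. 114.] [456. 274.] [28. 94.] 85 img angle 90
249 199
139 *******+=:**************------------*#+---------::::::-------------------------===****************==
142 ********+-+*************----------=#*=-=-==-+-==::::::-------------------------======*************==
145 ********+=-*************---------**+-++++++++++=::::::+++----------------------=======************==
148 ********+=-*************+=---===#*=-+++++++++++=::::::+++++--------------------=======************+=
151 ********+++-************++=---+#+-=++++++++++++=::::::++++=--------------------========***********==
154 *********+++-************+=--##=-++++++++++++++=::::::+++=---------------------========***********+=
157 **********+++-+**********+++#+-=++++++++++++++++::::::++=-----++---------------=========-**********=
160 ***********+++-+*********+*#+--+++++++++++++++++::::::=-----++++++---------
[... 2234 characters left out ...]
coupling0 0.35 [0.42  0.326 0.018]
scene pins 0.77 [ 0.758 -0.148  0.018]
scene pins 0.46 [0.541 0.11  0.018]
scene handpiece 0.95 [ 0.641 -0.412  0.018]
scene handpiece 0.7 [0.557 0.282 0.018]
scene handpiece 0.18 [0.616 0.429 0.018]
scene gallipot 0.95 [0.614 0.426 0.018]
side clamp0 0.68 [0.507 0.022 0.018]
side clamp0 0.61 [ 0.282 -0.229  0.018]
side clamp0 0.57 [ 0.326 -0.349  0.018]
side clamp0 0.32 [0.627 0.418 0.018]
side clamp0 0.27 [0.581 0.241 0.018]
side coupling0 0.42 [0.542 0.088 0.018]
side handpiece 0.8 [ 0.627 -0.421  0.018]
side gallipot 0.97 [0.627 0.411 0.018]
1.4/4.1 rows [0.0235, 0.0851, -0.0194] [0.0, -0.0, 44.1]
1.4/4.1 rows [0.0761, 0.0448, -0.0194] [0.0, -0.0, 44.1]
```

Lever is over the closed mark (bar u≈250.5, mark 250). One last look at the tray with the wrist camera.

```bash
python3 -c "
from h import *
plan([(.52,.11,.2,-93)])"
```

```text
1.6/4.1 rows [0.058, 0.0772, -0.0194] [0.0, -0.0, 44.1]
1.6/4.1 rows [0.0953, 0.0151, -0.0194] [0.0, -0.0, 44.1]
```

```bash
python3 -m pendant '[[[0.02,0.03,-0.0194],[0,0,10]],[[0.058,0.077,-0.0194],[0,0,44]],[[0.058,0.077,-0.0194],[0,0,44]],[[0.058,0.077,-0.0194],[0,0,44]],[[0.058,0.077,-0.0194],[0,0,44]]]' | grep tcp
python3 -m pendant '[[[0.095,0.015,-0.02],[0,0,44]],[[0.095,0.015,-0.02],[0,0,44]],[[0.095,0.015,-0.02],[0,0,44]],[[0.095,0.015,-0.02],[0,0,44]],[[0.095,0.015,-0.02],[0,0,44]]]' | grep tcp
python3 - <<'E'
from h import *
w=wl();wl('clamp0')
u,v=np.round(proj(w,'wrist',(.54,.08,.02))).astype(int);print(u,v)
g=cv2.cvtColor(w['image'],cv2.COLOR_RGB2GRAY)[v-55:v+40,u-80:u+80]
ch=" .:-=+*#%@"
for i,r in enumerate(g[::3]): print('%3d'%(v-55+3*i),''.join(ch[min(9,int(x)*10//256)] for x in r[::2]))
E
```

```text
tcp_pos: [0.4689, 0.1917, 0.1807]
tcp_pos: [0.52, 0.1107, 0.2006]
coupling0 0.63 [255. 169.  25.  29.] [505. 134.] [41. 30.] 89 img angle 90
coupling0 0.54 [272. 288.  23.  14.] [482. 319.] [28. 38.] 86 img angle 90
coupling0 0.37 [74.  0. 30. 64.] [ 742. -100.] [100.  48.] 85 img angle 90
clamp0 0.93 [232.  88.  47.  21.] [517.  24.] [30. 57.] 86 img angle 2
clamp0 0.74 [125.  56. 208. 148.] [554.  64.] [192. 271.] 88 img angle 90
237 143
 88 ===============================++++++=++++%###%%%%%%#######+======##############
 91 ===============================+======+++++++++#%##%#%++++*+=+===*##############
 94 ======================================+++----++%%##%*::=++++======##############
 97 ====================+==+=+===+==+=+++=++-----=%####*-----+%+====*###############
100 =============================+======+=++=----%#%#%#*----:##===+*################
103 ======================================+#%%*%%%%%%%%%#==*%#%==###################
106 =======================================%#########%####%###%=*###################
109 ======================================##*%%%%%%%%%%%%%%%%
[... 1363 characters left out ...]
========##*****#***#
160 ==========++:::::++=:-============%#-------=*==#====================############
163 ==========+:::::::+=::============%%=------%*-+*====================*###########
166 ===========.::::::+=-:============%%%=----%%*+#*=====================###########
169 ==========+-:::::=+=--============*%%%%%%%#%**#==========-=========*#######+++++
172 ===========+==-=+=+=-============================-==+==++**+====================
175 ===================================================+++=+=%#*====================
178 ===================================================+++++++#*====================
181 =================================================-==+++=++*#====================
```

Coupling A has shifted, apparently the announced knock; something now shows at about (0.505, 0.134). Checking it more closely.

```bash
python3 - <<'E'
from h import *
w=np.load('/tmp/wl.npy',allow_pickle=True).item();w=wl()
ch=" .:-=+*#%@"
g=cv2.cvtColor(w['image'],cv2.COLOR_RGB2GRAY)[160:228,225:330]
for i,r in enumerate(g[::2]): print('%3d'%(160+2*i),''.join(ch[min(9,int(x)*10//256)] for x in r))
for q in [(255,171),(279,171),(255,196),(279,196),(267,200),(310,205),(230,205)]: print(q,[atz(w,'wrist',*q,z)[:2].round(4) for z in (.031,.003,.035)])
for n in ['scene','side']:
  c=snap(n)
  u,v=np.round(proj(c,n,(.505,.13,.02))).astype(int);print(n,u,v)
  g=cv2.cvtColor(c['image'],cv2.COLOR_RGB2GRAY)[v-22:v+22,u-40:u+40]
  for i,r in enumerate(g[::2]): print('%3d'%(v-22+2*i),''.join(ch[min(9,int(x)*10//256)] for x in r))
E
```

```text
coupling0 0.95 [226. 146.  24.  27.] [541. 101.] [33. 30.] 87 img angle 90
coupling0 0.69 [176. 153.  23.  19.] [606. 103.] [31. 32.] 86 img angle 90
coupling0 0.69 [256. 167.  24.  28.] [504. 133.] [38. 29.] 89 img angle 90
160 %%#*--------------=+*====+#*========================================###########################++++++%**+
162 %%%#-------------+%#*=-=+#*========================================++*#########################++++++#*++
164 %%%#+-----------=#%#*++####*========================================*##########################+++++*#*=+
166 %%%%%#+-------=*%%%#*++###*=========================================*#########################*+++++*#*=+
168 #%%%%%%%%%**%%%###%#*+*##*======--=====--------===================***####**##*################*+++++##*=+
170 +#%%%%@@@@@%@%%%%%%#*=========----==---===--==============================++++++===========+##*+++++%#*=+
172 ==============================-====++=+=====+*****+===========================================++++++%#*++
174 ================================++++++++++++=*%%##*===========================================-+++++#
[... 6540 characters left out ...]
****+****+=---------
249 -=------------==--=-=-=-=====----++++++***#+------------=*****+***++---------=--
251 ---=-----------===-===-==---=******+++++++**#+=-------=++**+**+*+------------===
253 +++*++*+***+**+=----=====**#*********++++++++***+----==+*****+=------------=====
255 *+=--------+****+===*#******************++++++***#+=----=++=-------------=======
257 +--------:::-+*****+--+*******************++++++**+*#*++=------------==========-
259 =-------:-:::-=******+--+********************++++*++**=-----------==========-=-=
261 =-------:-::::-=++******==+*********************+**+**--------=-=========-=-==*#
263 +--:-:::::::-:-=+*+*+=:::-==+********************+++**-------=-=-=======--=*****
```

A still lies flat on the narrow bay's floor, with a uniform 30 x 29 mm top face, clear of B by about 8 mm and inside the wall. Nothing needs mending, so I'm handing in.

```bash
python3 -c "
from h import *
s=ctrl.sense();print(s['clock'],s['ft_force'],s['finger_gap']);print(ctrl.finish_job())"
```

```text
58.275 [ 0.52391052 -0.66079515 -0.02301506] 0.04384662033611409
the job is handed in; nothing more can be done
None
```

The job is done and handed in at 58 s. The one silver clamp is in the wide bay and all three couplings are in the narrow bay. With the lever on the middle mark, I gave the pump three full strokes. Each went to the stop at about 31 N and was fully released. The lever is back against its closed stop, where it held still as the force rose to 11 N.

**Last checks**
- **Clamp:** flat in the wide bay at (0.517, 0.024).
- **Couplings:** two stand upright at (0.541, 0.101) and (0.606, 0.103). The third lies flat on its side at about (0.504, 0.132), with its bolt towards the tray wall.
- **Lever:** over the closed mark in the wrist view.
- **Left alone:** I did not touch the pins, handpiece or pot. I did not compare their positions closely with the start.

**What went wrong or disagreed**
- **Fingertip height:** the real fingertips are about 37 mm higher than the stated TCP, so the first grasp closed on air. I found the offset by probing and used it from then on.
- **Tray angle:** my first estimate of the tray's angle was slightly off. The second coupling caught on the divider and leaned on the first until I lifted that one out and moved it.
- **Shifted coupling:** the one on its side moved about 3 cm within the bay between two looks, probably the announced knock. I judged it still flat and clear of the others, and left it.

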